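# Fill the refit kit tray for a cleaned exhaust filter

### The arm

A 6-joint arm with a two-finger parallel gripper is mounted at the origin on the work surface. World frame = base frame: x ahead of the robot, y to its left, z up, the work surface at z = 0. Lengths are in m, angles in degrees, forces in N, time in s.
With the tool pointing down it reaches from about 0.375 to 0.9 m from the base axis. Payload 3.1 kg.
Tool frame: the origin (TCP) lies between the finger pads; the fingertips stand 11 mm ahead of it and the grasp point (between the pads) lies 8 mm behind it; z points along the fingers, y is the direction in which the jaws open and shut (so a half turn about z gives the same grasp; the last joint's range is limited). The gripper opens to 87 mm and grips with 3 to 60 N. Pads are 19 mm wide; open, the fingers measure 117 mm over their backs; the gripper's body (75 mm by 190 mm) begins 51 mm behind the grasp point.
Start: joints at [-77.951, 30.224, 82.088, -0, 67.689, -10.227], TCP at [0.237, -0.578, 0.21] pointing down, gripper open.
Joint ranges: [-176.69, 176.69], [-43.24, 126.21], [12.49, 139.97], [-82, 262], [0, 151.66], [-163.58, 163.58]. Speed limits (degrees/s): [159.86, 159.86, 180, 180, 180, 180].

### API

Orientations are given as a 3x3 rotation matrix whose columns are the frame's x, y, z axes.
In Python, from rig import bot, vision gives the robot as it stands. The module is installed in compiled form; this text tells all that it offers.
- The arm moves only by the tool jog_arm, never from a script. Its argument "rows" is a list of rows, each an object with "dp": the shift along the tool's x, y, z in mm, a list of three; "turn": the turn, a rotation vector about the tool's x, y, z in degrees, a list of three; "grip": the opening, from 0 (shut) to 1 (fully open). A call has 1 to 10 rows; each row is the pose to reach, as a shift and turn from the pose commanded when the call began, along the tool's axes at that moment; what a row does not reach only later rows make up. A row lasts 1/10 s, in which the tool goes at most 50 mm and 8.59 degrees, less where a joint would pass 70% of its speed; a pose out of reach is approached as far as the arm can. A call with a gripper value outside its range is refused whole. The fingers move at their own pace and stop on an object; the grip force is fixed at half the most. Time passes only in rows, so rows that repeat a pose let the fingers close. It gives the time, the measured TCP pose, the force and the opening at its end, in the units of the state.
- bot.read_state(): the state, without advancing time (a new reading comes with each control period).
- vision.capture(name): name is "scene" or "side" or "wrist"; returns (picture, depth): 480x640x3 uint8, red, green, blue; 480x640 float32, m along the optical axis (not along the pixel's ray), 0 where there is no reading.
- vision.camera_info(name): a dict with "vertical_fov" (degrees; the focal length in pixels is half the picture's height over the tangent of half this angle, whatever the lens; pixels are square), "cx", "cy" (the principal point, pixels), "position" and "rotation" of the camera in the world. Camera axes: x right, y down, z forward; pixel columns grow to the right and rows downward; lengths in m; the calibration is good to about 2 mm. A picture is of the moment at which its call begins: read the wrist's pose just before it. camera_info takes no time and is no camera call; for the wrist camera it gives the pose at the moment of the call.
- bot.hand_in(): hands the job in, once; it reports no verdict.
The state is a dict: "time_s": time; "joint_positions": joint angles; "qvel": joint speeds; "tau": joint torques, N m; "position": TCP position; "tcp_rot": TCP orientation; "force": force on the tool from outside, world axes, zero at the start; "moment": the same for the moment, N m; "opening": opening from 0.0 (shut) to 1.0 (fully open).
Only numpy, scipy, OpenCV 4.12 (cv2) and the standard library are available. Lean on these libraries where they do the work, as an engineer would, in place of code of your own. Each camera call takes 0.05 s, during which the arm holds its last target.

### The job

Collect the refit parts for the cleaned exhaust filter from the bench into the grey kit tray, each the same way up as it stands now: the black sensor with two nipples into the oblong pocket, the hexagon nut into the square pocket, the upright sleeve into the round cup, and the ring with the hole over the peg, each resting fully down in its place. The sensor with one nipple and the solid disc do not belong to the kit: do not pick them up, leave them lying where they are.

Things in the scene. Friction and masses are not known exactly. Their poses are not given: they have to be found in the camera images.
- twin_sensor: The differential pressure sensor: black plastic block 56 x 40 x 26 mm (x, y, height) lying flat, with TWO parallel brass hose nipples (10 mm thick, 12 mm where beaded, 26 mm long, centres 24 mm apart) standing out of one end along +x; 82 mm long overall, 45 to 80 g. Origin: on its underside at the middle of the overall length, so the centre of the block lies 13 mm towards -x. Grip the block across its 40 mm (y).
- single_sensor: Look-alike that stays on the bench: the same black block (56 x 40 x 26 mm, same origin and axes) but with only ONE brass nipple, in the middle of the +x end.
- ring: Steel ring lying flat: outside 56 mm, hole 34 mm, 16 mm high, 0.14 to 0.25 kg. Origin: centre of its underside, z up. Can be gripped from any side across its 56 mm.
- blank_disc: Look-alike that stays on the bench: solid steel disc, 56 mm across and 16 mm high like the ring, but without a hole. Origin: centre of its underside.
- nut: Large steel hexagon nut lying flat: 36 mm across flats, 42 mm across corners, 26 mm high, its bore shown as a dark disc (closed), 0.13 to 0.22 kg. Origin: centre of its underside, z up; x is square to one pair of flats (the other pairs at 60 and 120 degrees).
- sleeve: Steel sleeve (short tube) standing upright: outside 30 mm, bore 20 mm, 45 mm high, 0.08 to 0.14 kg. Origin: centre of its underside, z up.
- long_pocket: Place of the twin sensor: shallow dark-floored oblong pocket, inside 104 mm along its x and 62 mm along its y, inner floor 4 mm and rim 12 mm above its underside, wall 3 mm. The sensor may lie in it either way round. White plastic insert fixed in the grey kit tray (250 x 250 mm, floor 4 mm, rim 12 mm high), in any corner of a two-by-two square, centres 115 mm apart. Origin: centre of its underside, 4 mm above the bench; z up.
- square_pocket: Place of the nut: shallow dark-floored square pocket, inside 62 x 62 mm, inner floor 4 mm and rim 12 mm above its underside, wall 3 mm. White plastic insert fixed in the grey kit tray (250 x 250 mm, floor 4 mm, rim 12 mm high), in any corner of a two-by-two square, centres 115 mm apart. Origin: centre of its underside, 4 mm above the bench; z up.
- round_cup: Place of the sleeve: shallow dark-floored round cup, inside diameter 52 mm, inner floor 4 mm and rim 12 mm above its underside, wall 3 mm. White plastic insert fixed in the grey kit tray (250 x 250 mm, floor 4 mm, rim 12 mm high), in any corner of a two-by-two square, centres 115 mm apart. Origin: centre of its underside, 4 mm above the bench; z up.
- peg_stand: Place of the ring: square block 70 x 70 mm, 12 mm high, with an upright dark steel peg 14 mm thick and 30 mm tall on its centre (tip 42 mm above its underside). The ring goes over the peg and lies flat on the block. White plastic insert fixed in the grey kit tray (250 x 250 mm, floor 4 mm, rim 12 mm high), in any corner of a two-by-two square, centres 115 mm apart. Origin: centre of its underside, 4 mm above the bench; z up.
Things that resemble listed ones, but are neither listed nor needed, are in the scene too. What is shaped like the twin_sensor but blue or green is not meant.

How it is judged (in metres and radians):
At the end, for the whole second after the job is handed in: Twin sensor, nut, sleeve and ring each at rest in its own place, same way up: centred within 14, 15, 14 and 13 mm, underside within 4 mm of its support height, tilt under 0.12 rad. Single-nipple sensor and solid disc within 30 mm of their start, at rest (z of twin_sensor in the frame of long_pocket between 0 and 0.008 m and angle between each of twin_sensor, nut, sleeve, ring's own z axis and vertical below 0.12 rad and linear speed of each of twin_sensor, nut, sleeve, ring, single_sensor, blank_disc below 0.02 m/s and angular speed of each of twin_sensor, nut, sleeve, ring below 0.2 rad/s and x of twin_sensor in the frame of long_pocket between -0.014 and 0.014 m and y of twin_sensor in the frame of long_pocket between -0.014 and 0.014 m and z of nut in the frame of square_pocket between 0 and 0.008 m and x of nut in the frame of square_pocket between -0.015 and 0.015 m and y of nut in the frame of square_pocket between -0.015 and 0.015 m and z of sleeve in the frame of round_cup between 0 and 0.008 m and horizontal distance between sleeve and round_cup below 0.014 m and z of ring in the frame of peg_stand between 0.008 and 0.016 m and horizontal distance between ring and peg_stand below 0.013 m and distance of each of single_sensor, blank_disc from where it was at the start of the episode below 0.03 m); the robot touches nothing.
It fails at once if the single-nipple sensor is picked up (30 mm or more off the bench) (height (world z) of single_sensor above 0.03 m).
It fails at once if the solid disc is picked up (30 mm or more off the bench) (height (world z) of blank_disc above 0.03 m).
It also fails if it takes over 115 s, if anything falls off the work surface, if the arm or the gripper's body presses on something with over 40 N, if the wrist force passes 120 N, or if a joint passes its speed limit or range.

## Working session

There is one attempt and no reset: what is moved stays moved. The work goes in short steps, Python scripts to look and compute and a tool call to move; the robot and the scene stay as the last step left them, time stands still between calls to the robot, and variables do not carry over. Pictures are saved under pics/ and viewed, and the job is handed in when it is done.

Besides the shell and the picture viewer there is one more tool, called after "Emit:" in YAML: its name, and indented under it one key for each argument. jog_arm: Moves the arm, as the interface text tells. Its arguments: {"type":"object","properties":{"rows":{"type":"array"}},"required":["rows"]}

```bash
mkdir -p pics; ls; cat > h.py <<'E'
import numpy as np, cv2
from rig import bot, vision
def cap(n,tag):
    ci=vision.camera_info(n); rgb,d=vision.capture(n)
    np.savez(f'{tag}.npz',rgb=rgb,d=d,fov=ci['vertical_fov'],cx=ci['cx'],cy=ci['cy'],p=ci['position'],R=ci['rotation'])
    cv2.imwrite(f'pics/{tag}.png',rgb[:,:,::-1]); return rgb,d
class V:
    def __init__(s,tag):
        z=np.load(f'{tag}.npz'); s.rgb=z['rgb'];s.d=z['d'];s.f=240/np.tan(np.radians(float(z['fov']))/2)
        s.cx=float(z['cx']);s.cy=float(z['cy']);s.p=z['p'];s.R=np.array(z['R']).reshape(3,3)
    def ray(s,u,v): return s.R@np.array([(u-s.cx)/s.f,(v-s.cy)/s.f,1.])
    def atz(s,u,v,z):
        r=s.ray(u,v); return s.p+r*(z-s.p[2])/r[2]
    def dep(s,u,v): return s.p+s.ray(u,v)*s.d[int(v),int(u)]
    def cloud(s):
        v,u=np.mgrid[0:480,0:640]
        c=np.stack([(u-s.cx)/s.f,(v-s.cy)/s.f,np.ones_like(u)],-1)*s.d[...,None]
        return c@s.R.T+s.p
def crop(tag,u0,v0,u1,v1,k,out):
    z=np.load(f'{tag}.npz')['rgb'][v0:v1,u0:u1]
    cv2.imwrite(f'pics/{out}.png',cv2.resize(z,None,fx=k,fy=k,interpolation=cv2.INTER_CUBIC)[:,:,::-1])
E
python3 - <<'E'
from h import *
for n in('scene','side','wrist'):
    cap(n,n+'0'); v=V(n+'0'); print(n,v.f,v.cx,v.cy,v.p,v.R.round(3).tolist())
print(bot.read_state())
E
```

```text
pics
scene 504.95414249267435 318.3789393096286 238.8513681452872 [ 1.12227846 -0.1906813   0.72241112] [[0.409, 0.66, -0.63], [0.912, -0.309, 0.269], [-0.017, -0.685, -0.728]]
side 441.90500844180195 319.492397424929 242.17146334650204 [0.04104066 0.63366663 0.54508433] [[-0.762, -0.35, 0.544], [-0.647, 0.414, -0.64], [-0.001, -0.84, -0.542]]
wrist 379.02191964688313 324.0861070050602 243.24243409267916 [ 0.29661711 -0.55280003  0.38405754] [[0.379, -0.898, -0.223], [-0.925, -0.369, -0.088], [-0.003, 0.24, -0.971]]
{'time_s': 0.15, 'joint_positions': array([-7.79496669e+01,  3.02661156e+01,  8.21395987e+01,  2.66319064e-04,
        6.76894399e+01, -1.02262893e+01]), 'qvel': array([ 0.00943652, -0.19135306, -0.18938811, -0.07380611, -0.08711258,
       -0.10286806]), 'tau': array([ 1.12277154e-03, -4.40428948e+01, -1.76842833e+01,  6.33886317e-02,
        5.52108383e-02, -9.42633142e-05]), 'position': array([ 0.23683942, -0.57775869,  0.20910263]), 'tcp_rot': array([[ 9.25365187e-01,  3.79076712e-01, -3.42511477e-04],
       [ 3.79076748e-01, -9.25363808e-01,  1.62505545e-03],
       [ 2.99072952e-04, -1.63360788e-03, -9.99998621e-01]]), 'force': array([ 0.2258727 , -0.28028175, -0.26054982]), 'moment': array([-0.00452857,  0.07768126, -0.01509935]), 'opening': 1.0003913904297752}
```

View pics/scene0.png

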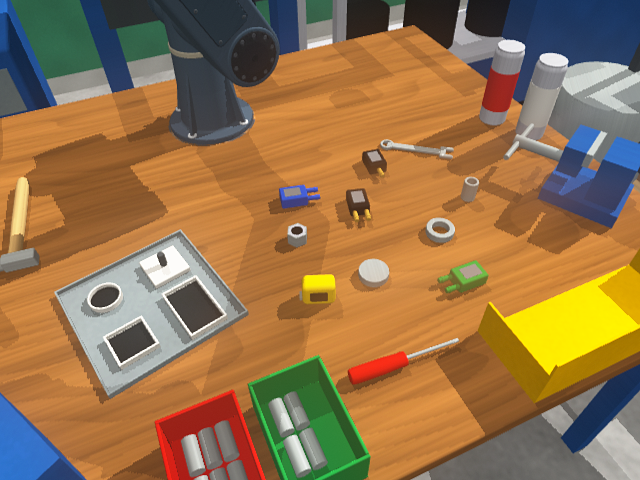

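View pics/side0.png

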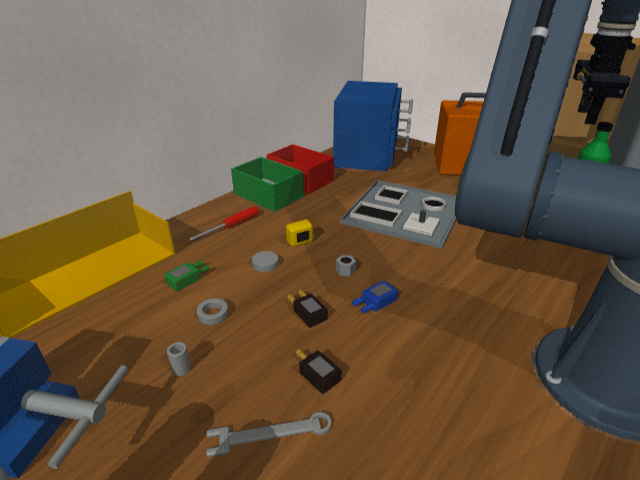

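View pics/wrist0.png

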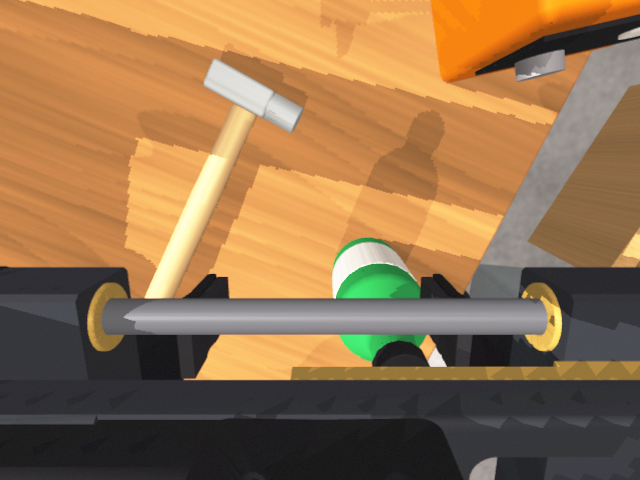

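The scene camera shows the twin sensor at (358,203), single sensor at (375,160), nut at (297,235), ring at (440,231), disc at (374,272) and sleeve at (470,188). The tray holds the cup at (104,297), peg at (165,265), square pocket at (131,342) and long pocket at (193,306). A green bottle stands right under or beside the gripper. I'll enlarge for measuring.

```bash
python3 - <<'E'
from h import *
crop('scene0',270,140,500,300,3.4,'s_parts')
crop('scene0',45,225,255,400,3.6,'s_tray')
v=V('scene0'); P=v.cloud(); hsv=cv2.cvtColor(v.rgb,cv2.COLOR_RGB2HSV)
# objects above bench
win=np.zeros((480,640),bool); win[130:320,270:500]=1
m=((P[...,2]>.008)&(P[...,2]<.07)&win).astype(np.uint8)
n,l,st,c=cv2.connectedComponentsWithStats(m)
for i in range(1,n):
    if st[i,4]>60:
        q=P[l==i]; print(c[i].round(),st[i,4],'min',q.min(0).round(3),'max',q.max(0).round(3))
for u,w in((104,297),(165,290),(131,342),(193,306),(230,150),(60,240),(300,330)):print(u,w,v.dep(u,w).round(4))
w=V('wrist0');
for u,x in((380,290),(400,350),(230,130)):print('w',w.dep(u,x).round(3))
E
```

```text
[375. 161.] 448 min [0.313 0.26  0.008] max [0.395 0.305 0.028]
[470. 187.] 301 min [0.503 0.395 0.008] max [0.535 0.425 0.046]
[297. 194.] 595 min [0.347 0.043 0.008] max [0.401 0.128 0.029]
[358. 203.] 566 min [0.415 0.157 0.008] max [0.5   0.213 0.029]
[440. 228.] 383 min [0.554 0.271 0.008] max [0.609 0.326 0.019]
[297. 233.] 330 min [0.461 0.017 0.008] max [0.5  0.06 0.03]
[374. 271.] 622 min [0.595 0.102 0.008] max [0.651 0.156 0.019]
[465. 276.] 903 min [0.684 0.222 0.008] max [0.726 0.306 0.029]
[318. 288.] 916 min [ 0.603 -0.015  0.008] max [0.651 0.048 0.05 ]
[489. 315.] 126 min [0.799 0.229 0.033] max [0.827 0.233 0.07 ]
104 297 [ 0.4724 -0.3285  0.0083]
165 290 [ 0.4986 -0.2268  0.0036]
131 342 [ 0.5861 -0.3009  0.0084]
193 306 [ 0.5553 -0.1898  0.0048]
230 150 [ 0.1413  0.0051 -0.0029]
60 240 [ 0.2817 -0.3903 -0.0009]
300 330 [ 0.6749 -0.0379 -0.0016]
w [ 0.223 -0.624  0.136]
w [ 0.213 -0.631  0.196]
w [ 0.28  -0.466  0.025]
```

View pics/s_parts.png

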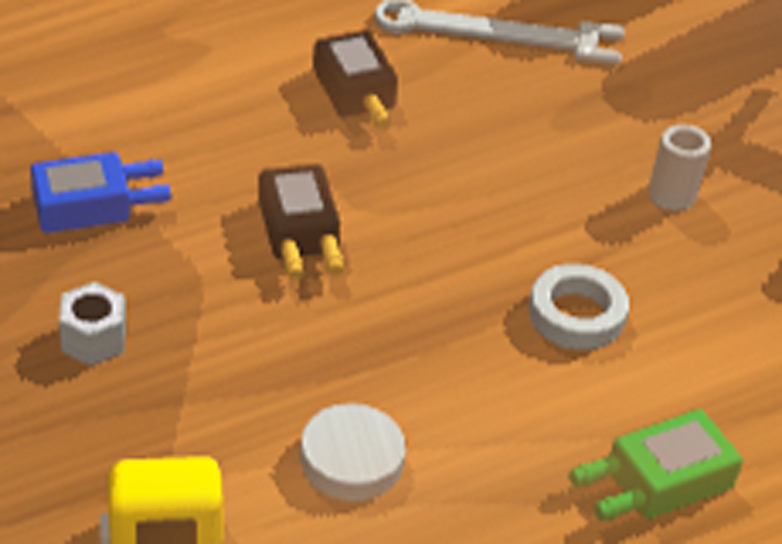

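View pics/s_tray.png

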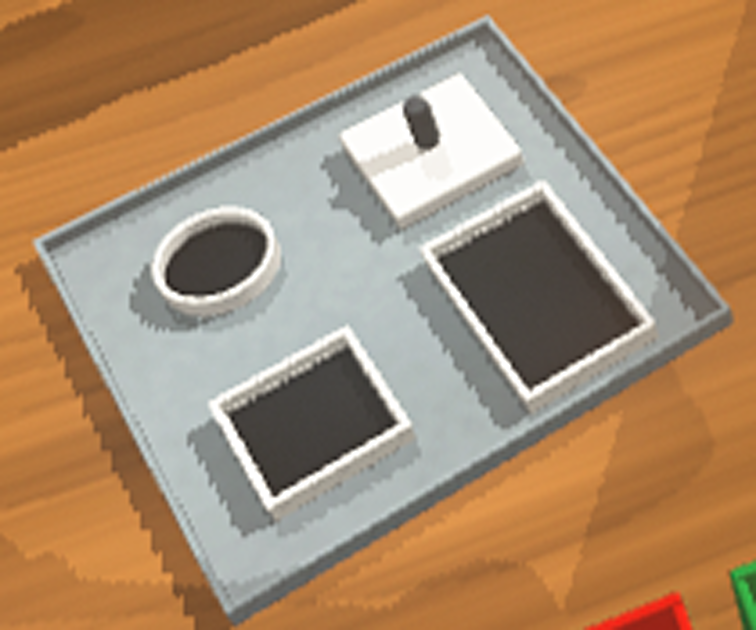

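```bash
cat >> h.py <<'E'
def top(tag,z,x0,x1,y0,y1,s,out=None):
    # image: rows = +x downward..., cols = +y ; pixel = (y-y0)*s, (x-x0)*s
    v=V(tag); W=int((y1-y0)*s);H=int((x1-x0)*s)
    c,r=np.meshgrid(np.arange(W)/s+y0,np.arange(H)/s+x0)
    Q=np.stack([r,c,np.full_like(r,z)],-1)-v.p; q=Q@v.R
    img=cv2.remap(v.rgb,(q[...,0]/q[...,2]*v.f+v.cx).astype(np.float32),(q[...,1]/q[...,2]*v.f+v.cy).astype(np.float32),cv2.INTER_CUBIC)
    if out:
        im=img[:,:,::-1].copy()
        cv2.imwrite(f'pics/{out}.png',im)
    return img
E
python3 - <<'E'
from h import *
a=top('scene0',.026,.36,.56,-.02,.24,1500); b=top('side0',.026,.36,.56,-.02,.24,1500)
cv2.imwrite('pics/tp1.png',np.vstack([a,b])[:,:,::-1])
a=top('scene0',.016,.40,.68,-.40,-.10,1250); b=top('side0',.016,.40,.68,-.40,-.10,1250)
cv2.imwrite('pics/tp2.png',np.hstack([a,b])[:,:,::-1])
E
```

```text
(no output)
```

View pics/tp1.png

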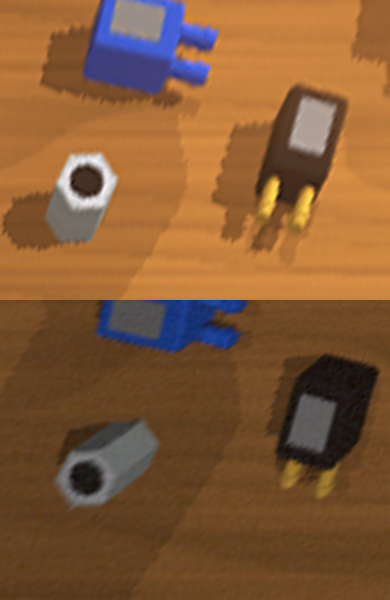

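View pics/tp2.png

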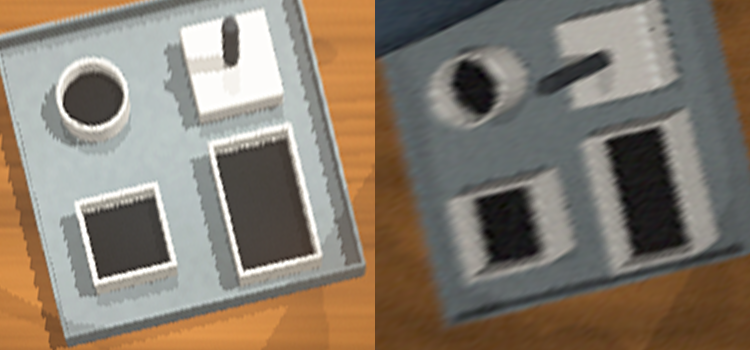

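Emit:
jog_arm:
  rows:
    - {"dp":[0,0,-45],"turn":[0,0,0],"grip":1}
    - {"dp":[0,0,-90],"turn":[0,0,0],"grip":1}
    - {"dp":[330,-192,-90],"turn":[0,0,0],"grip":1}
    - {"dp":[330,-192,-90],"turn":[0,0,0],"grip":1}
    - {"dp":[330,-192,-90],"turn":[0,0,0],"grip":1}
    - {"dp":[330,-192,-90],"turn":[0,0,0],"grip":1}
    - {"dp":[330,-192,-90],"turn":[0,0,0],"grip":1}
    - {"dp":[330,-192,-90],"turn":[0,0,0],"grip":1}
    - {"dp":[330,-192,-90],"turn":[0,0,0],"grip":1}
    - {"dp":[330,-192,-90],"turn":[0,0,0],"grip":1}

```text
time_s: 1.15
position: [0.4708, -0.2723, 0.2997]
tcp_rot: [[0.924, 0.381, -0.0], [0.381, -0.924, 0.001], [0.0, -0.001, -1.0]]
force: [0.3, -0.4, -0.2]
opening: 1.003
```

```bash
python3 - <<'E'
from h import *
cap('wrist','w1'); top('w1',.016,.38,.70,-.40,-.08,1800,'tw1'); print(bot.read_state()['position'],bot.read_state()['joint_positions'])
E
```

```text
[ 0.47284924 -0.26907575  0.29970249] [-41.5793974   18.39109411  87.05605611   0.28599634  74.62365843
  25.79228417]
```

View pics/tw1.png

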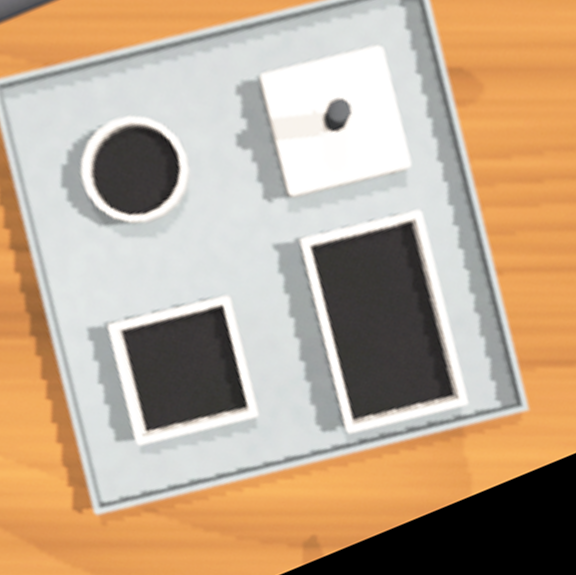

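View pics/w1.png

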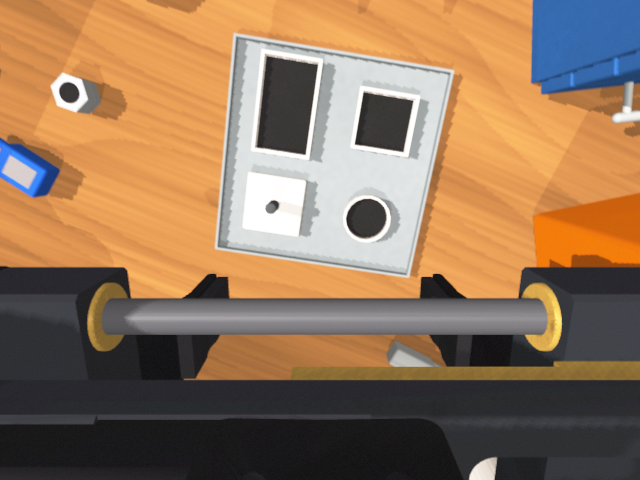

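```bash
python3 - <<'E'
from h import *
s=bot.read_state();cap('wrist','w2'); img=top('w2',.016,.38,.70,-.40,-.08,1800,'tw2'); print(s['position'])
g=(img.min(2)>228).astype(np.uint8)
g=cv2.morphologyEx(g,cv2.MORPH_CLOSE,np.ones((5,5)))
n,l,st,c=cv2.connectedComponentsWithStats(g)
for i in range(1,n):
    if st[i,4]>1500:
        pts=np.argwhere(l==i)[:,::-1].astype(np.float32); (cx,cy),wh,a=cv2.minAreaRect(pts)
        print('center xy',round(.38+cy/1800,4),round(-.40+cx/1800,4),np.array(wh)/1.8,a)
E
```

```text
[ 0.47284924 -0.26907575  0.29970249]
center xy 0.4455 -0.2141 [70.67601946 70.40603638] 76.39945983886719
center xy 0.4727 -0.326 [58.39760674 58.24352264] 33.6900634765625
center xy 0.5565 -0.1876 [113.90619914  69.74604289] 76.46414184570312
center xy 0.5837 -0.2994 [71.54470656 70.05162557] 76.63307189941406
```

View pics/tw2.png

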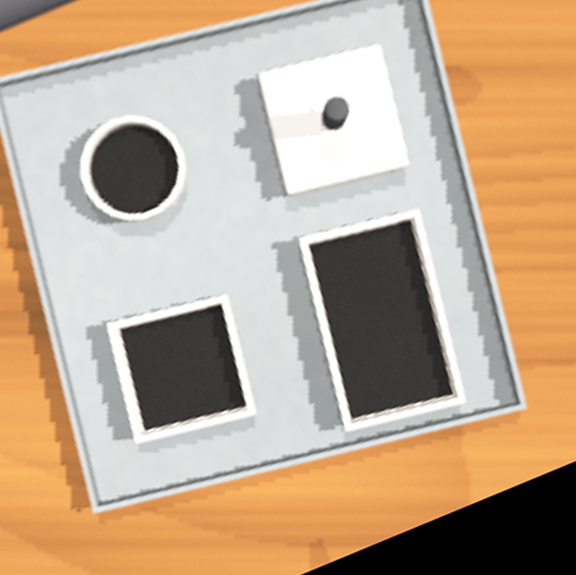

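Emit:
jog_arm:
  rows:
    - {"dp":[111,-408,-20],"turn":[0,0,0],"grip":1}
    - {"dp":[111,-408,-20],"turn":[0,0,0],"grip":1}
    - {"dp":[111,-408,-20],"turn":[0,0,0],"grip":1}
    - {"dp":[111,-408,-20],"turn":[0,0,0],"grip":1}
    - {"dp":[111,-408,-20],"turn":[0,0,0],"grip":1}
    - {"dp":[111,-408,-20],"turn":[0,0,0],"grip":1}
    - {"dp":[111,-408,-20],"turn":[0,0,0],"grip":1}
    - {"dp":[111,-408,-20],"turn":[0,0,0],"grip":1}
    - {"dp":[111,-408,-20],"turn":[0,0,0],"grip":1}
    - {"dp":[111,-408,-20],"turn":[0,0,0],"grip":1}

```text
time_s: 2.25
position: [0.4169, 0.1458, 0.32]
tcp_rot: [[0.924, 0.383, 0.0], [0.383, -0.924, 0.0], [0.0, -0.0, -1.0]]
force: [-0.9, 0.3, 0.1]
opening: 1.001
```

```bash
python3 - <<'E'
from h import *
cap('wrist','w3');cap('wrist','w3'); cap('wrist','w3');print(bot.read_state()['position'])
top('w3',.026,.36,.68,-.02,.44,1600,'tw3')
E
```

```text
[0.41778467 0.14296109 0.31968727]
```

View pics/w3.png

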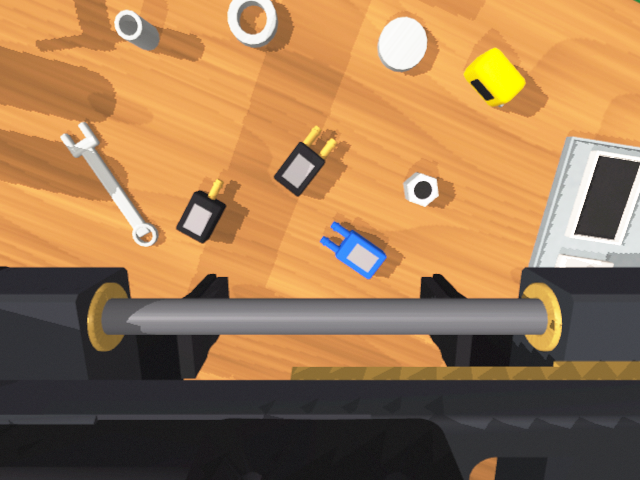

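View pics/tw3.png

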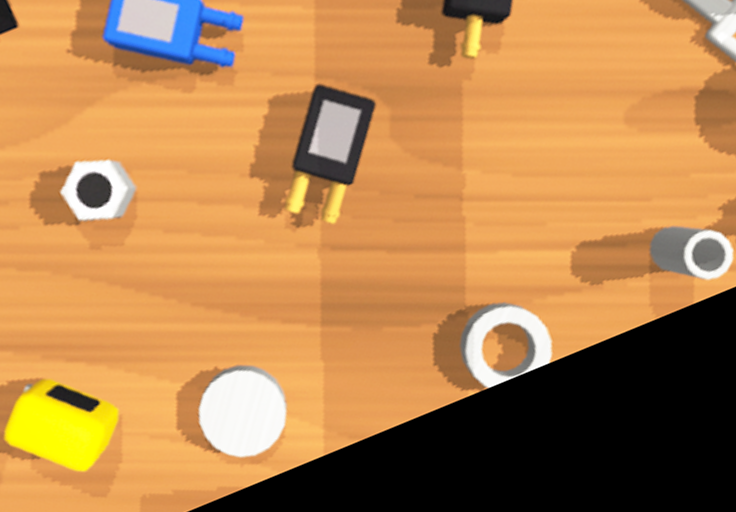

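```bash
cat >> h.py <<'E'
def go(x,y,z,yaw):
    s=bot.read_state(); R=np.array(s['tcp_rot']); p=np.array(s['position'])
    cur=np.degrees(np.arctan2(R[1,0],R[0,0])); d=R.T@(np.array([x,y,z])-p)*1000
    dy=(yaw-cur+180)%360-180
    print('pos',p.round(4),'yaw',cur.round(2),'tiltz',R[:,2].round(4),'dp',d.round(1),'turnz',round(-dy,2),'q',s['joint_positions'].round(1),'F',s['force'].round(1),'op',round(s['opening'],3))
E
python3 - <<'E'
from h import *
go(.444,.1893,.12,-15.9)
for z,n,b in((.016,'ring',(.54,.63,.25,.35)),(.045,'sleeve',(.48,.56,.37,.45))):
    top('w3',z,*b,4000,'tz_'+n)
E
```

```text
pos [0.4178 0.143  0.3197] yaw 22.24 tiltz [-2.e-04 -1.e-03 -1.e+00] dp [ 41.9 -33.1 199.6] turnz 38.14 q [ 4.4  8.1 98.  -0.1 73.9 72.2] F [-0.2 -0.1 -0.2] op 0.999
```

View pics/tz_ring.png

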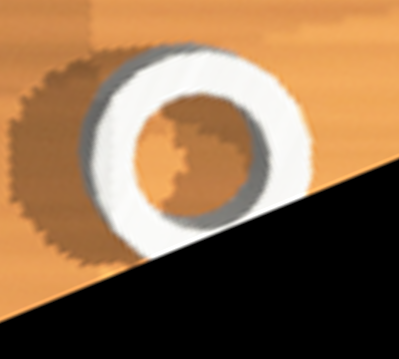

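View pics/tz_sleeve.png

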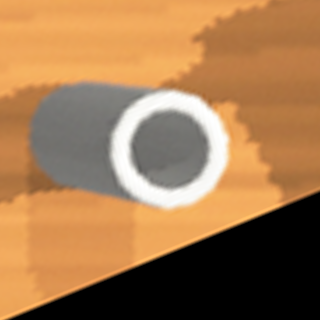

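Emit:
jog_arm:
  rows:
    - {"dp":[42,-33,60],"turn":[0,0,38.1],"grip":1}
    - {"dp":[42,-33,120],"turn":[0,0,38.1],"grip":1}
    - {"dp":[42,-33,160],"turn":[0,0,38.1],"grip":1}
    - {"dp":[42,-33,200],"turn":[0,0,38.1],"grip":1}
    - {"dp":[42,-33,200],"turn":[0,0,38.1],"grip":1}
    - {"dp":[42,-33,200],"turn":[0,0,38.1],"grip":1}
    - {"dp":[42,-33,200],"turn":[0,0,38.1],"grip":1}

```text
time_s: 3.1
position: [0.445, 0.1893, 0.12]
tcp_rot: [[0.962, -0.273, 0.0], [-0.273, -0.962, -0.0], [0.0, 0.0, -1.0]]
force: [0.1, 0.6, -0.1]
opening: 1.001
```

```bash
python3 - <<'E'
from h import *
cap('wrist','w4'); go(.444,.1893,.022,-15.9)
E
```

```text
pos [0.4455 0.1897 0.1208] yaw -15.86 tiltz [ 2.4e-03  2.0e-04 -1.0e+00] dp [-1.6  0.8 98.8] turnz 0.04 q [  9.8  27.6 107.1  -0.   45.2 115.7] F [ 0.9 -0.5 -0.4] op 1.0
```

View pics/w4.png

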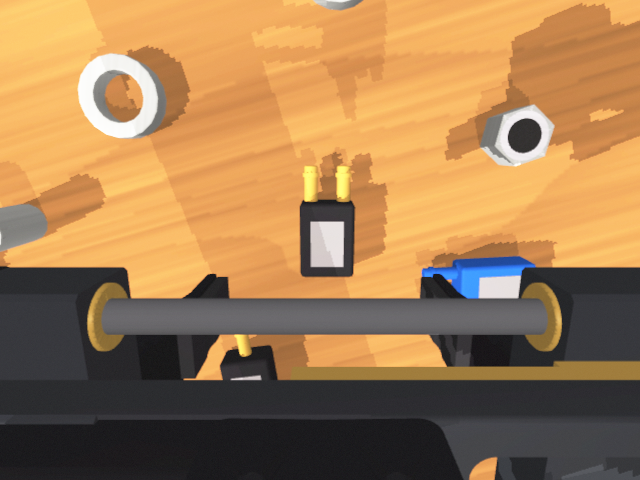

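The sensor (columns 301–354, rows 200–276) is aligned between the fingers. Descending and gripping.

Emit:
jog_arm:
  rows:
    - {"dp":[-1,0,40],"turn":[0,0,0],"grip":1}
    - {"dp":[-1,0,75],"turn":[0,0,0],"grip":1}
    - {"dp":[-1,0,98],"turn":[0,0,0],"grip":1}
    - {"dp":[-1,0,98],"turn":[0,0,0],"grip":1}
    - {"dp":[-1,0,98],"turn":[0,0,0],"grip":0}
    - {"dp":[-1,0,98],"turn":[0,0,0],"grip":0}
    - {"dp":[-1,0,98],"turn":[0,0,0],"grip":0}
    - {"dp":[-1,0,98],"turn":[0,0,0],"grip":0}
    - {"dp":[-1,0,98],"turn":[0,0,0],"grip":0}
    - {"dp":[-1,0,98],"turn":[0,0,0],"grip":0}

```text
time_s: 4.15
position: [0.4432, 0.1909, 0.0222]
tcp_rot: [[0.962, -0.273, 0.001], [-0.273, -0.962, 0.0], [0.001, -0.0, -1.0]]
force: [0.6, -0.0, -0.4]
opening: 0.538
```

```bash
python3 - <<'E'
from h import *
go(.444,.1893,.16,-15.9)
E
```

```text
pos [0.4432 0.1909 0.0222] yaw -15.82 tiltz [ 6.e-04  1.e-04 -1.e+00] dp [   1.3    1.2 -137.8] turnz 0.08 q [ 10.   38.4 110.6   0.   31.  115.8] F [ 0.6 -0.  -0.4] op 0.538
```

Emit:
jog_arm:
  rows:
    - {"dp":[0,0,0],"turn":[0,0,0],"grip":0}
    - {"dp":[0,0,0],"turn":[0,0,0],"grip":0}
    - {"dp":[0,0,0],"turn":[0,0,0],"grip":0}
    - {"dp":[0,0,0],"turn":[0,0,0],"grip":0}
    - {"dp":[0,0,-40],"turn":[0,0,0],"grip":0}
    - {"dp":[0,0,-80],"turn":[0,0,0],"grip":0}
    - {"dp":[0,0,-80],"turn":[0,0,0],"grip":0}

```text
time_s: 4.85
position: [0.4463, 0.1915, 0.1056]
tcp_rot: [[0.962, -0.272, 0.009], [-0.272, -0.962, 0.002], [0.008, -0.004, -1.0]]
force: [1.0, 0.4, -0.5]
opening: 0.011
```

```bash
python3 - <<'E'
from h import *
go(.544,-.1905,.12,13.5); cap('wrist','w5')
E
```

```text
pos [0.4463 0.1915 0.1056] yaw -15.81 tiltz [ 0.0091  0.0017 -1.    ] dp [198.2 340.9 -14.1] turnz -29.31 q [ 10.   29.1 107.9   0.   42.5 115.8] F [ 1.   0.4 -0.5] op 0.011
```

View pics/w5.png

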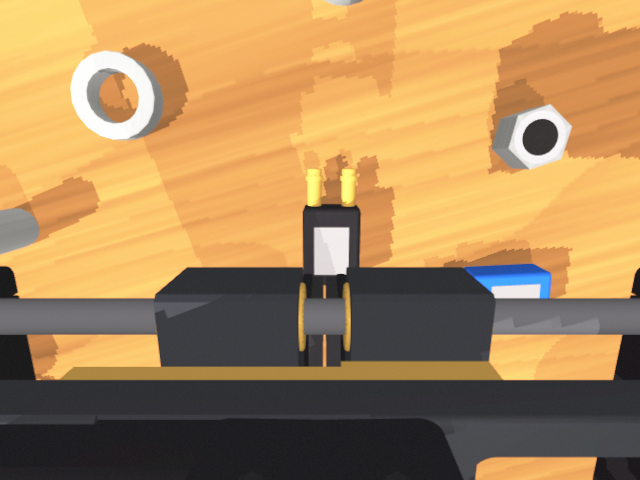

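The gripper shut empty (0.011) and the sensor is still lying at columns 303–360, rows 206–275. Measuring where it is now relative to the tool.

```bash
python3 - <<'E'
from h import *
for t in('w4','w5'):
    v=V(t); print(t,v.p)
    for u,w in((301,200),(354,200),(354,276),(301,276)) if t=='w4' else ((303,206),(360,206),(359,275),(303,275)): print(v.atz(u,w,.026).round(4), v.dep(u,w+ (3 if w<240 else -3)).round(4))
    print('nut',v.dep(524,135) if t=='w4' else v.dep(540,137))
rgb,d=cap('scene','s2'); crop('s2',270,90,500,300,3,'s2c')
E
```

```text
w4 [0.50706359 0.17202632 0.29511857]
[0.478  0.1976 0.026 ] [4.729e-01 2.007e-01 1.000e-04]
[0.4677 0.1613 0.026 ] [4.616e-01 1.609e-01 2.000e-04]
[0.4126 0.1758 0.026 ] [ 0.4058  0.1755 -0.0005]
[0.4234 0.2139 0.026 ] [0.4248 0.2137 0.0231]
nut [0.47904508 0.03863516 0.0266585 ]
w5 [0.50681731 0.17398112 0.28122494]
[0.4772 0.1985 0.026 ] [4.721e-01 2.016e-01 4.000e-04]
[0.4667 0.1614 0.026 ] [4.605e-01 1.607e-01 3.000e-04]
[0.4195 0.1744 0.026 ] [0.4791 0.1739 0.1982]
[0.4303 0.2125 0.026 ] [0.4811 0.1871 0.1931]
nut [0.47865844 0.03864573 0.02703136]
```

View pics/s2c.png

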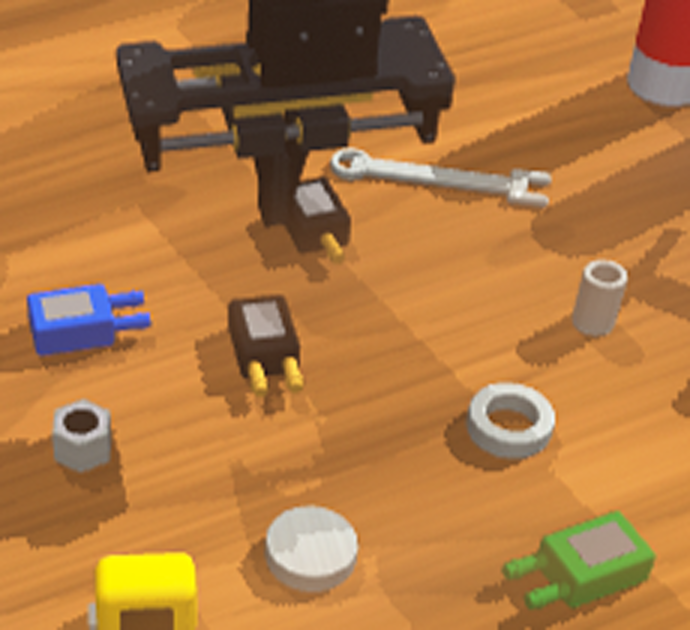

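```bash
python3 - <<'E'
from h import *
v=V('s2'); s=bot.read_state()
for e in(.011,-.03):
    q=v.R.T@(s['position']+s['tcp_rot'][:,2]*e-v.p); u=q[:2]/q[2]*v.f+[v.cx,v.cy]; print(u,(u-[270,90])*3)
w=V('w5');q=w.R.T@(s['position']+s['tcp_rot'][:,2]*.011-w.p); print(q[:2]/q[2]*w.f+[w.cx,w.cy])
P=v.cloud(); print('fingertip dep',v.dep(270+275/3,90+205/3), v.dep(270+275/3,90+215/3))
cap('side','sd2')
E
```

```text
[360.00827645 170.66877299] [270.02482936 242.00631896]
[360.90109873 153.75185245] [272.7032962  191.25555735]
[327.67776583 280.51469877]
fingertip dep [0.45139621 0.18860936 0.12805649] [0.45289352 0.1881718  0.12132431]
```

View pics/sd2.png

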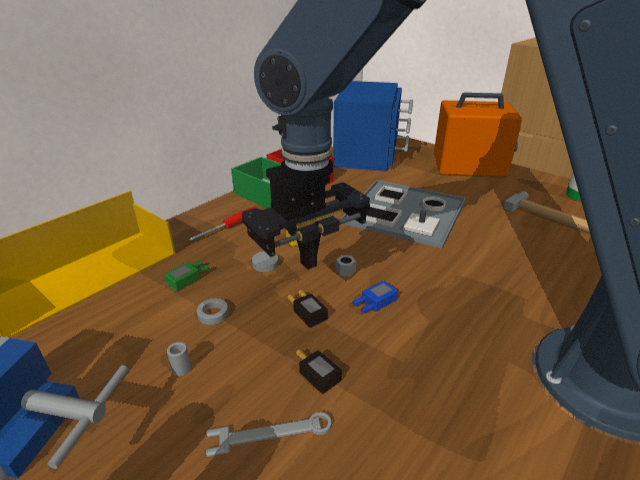

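```bash
python3 - <<'E'
from h import *
for t in('s2','sd2'):
    v=V(t); P=v.cloud(); s=bot.read_state()
    m=(abs(P[...,0]-.446)<.04)&(abs(P[...,1]-.19)<.04)&(P[...,2]>.05)&(P[...,2]<.2)
    q=P[m]; print(t,m.sum(), np.sort(q[:,2])[:40:5].round(4)); k=q[q[:,2]<np.sort(q[:,2])[0]+.01]; print(k.min(0),k.max(0),k.mean(0))
E
python3 -c "
from h import *
crop('s2',330,120,400,180,8,'s2f')"
```

```text
s2 504 [0.1133 0.1168 0.1179 0.119  0.1193 0.1201 0.1207 0.1218]
[0.43339463 0.18038709 0.1132779 ] [0.45763044 0.19814189 0.12297528] [0.45153493 0.18853116 0.11945216]
sd2 666 [0.1141 0.1157 0.1166 0.1169 0.1178 0.1181 0.1193 0.1199]
[0.42893704 0.18490519 0.1141288 ] [0.45681976 0.20370952 0.12394881] [0.43710028 0.19586878 0.11966061]
```

View pics/s2f.png

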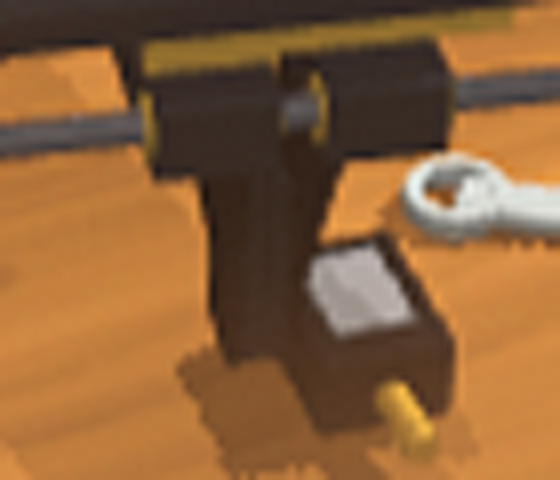

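Both fixed cameras show the fingertips at z ≈ 0.115 with the TCP reported at 0.1056. The tips therefore stand about 9 mm *behind* the reported TCP, not 11 mm ahead as the text says, and the fingers closed just over the 26 mm block. I'll go about 20 mm lower.

```bash
python3 - <<'E'
from h import *
go(.4445,.188,.06,-15.9); go(.4445,.188,.003,-15.9)
E
```

```text
pos [0.4425 0.1907 0.1017] yaw -15.82 tiltz [-4.e-04 -1.e-04 -1.e+00] dp [ 2.7  2.1 41.7] turnz 0.08 q [ 10.   29.5 108.1  -0.   42.4 115.8] F [0.3 0.1 0.2] op 0.002
pos [0.4425 0.1907 0.1017] yaw -15.82 tiltz [-4.e-04 -1.e-04 -1.e+00] dp [ 2.7  2.1 98.7] turnz 0.08 q [ 10.   29.5 108.1  -0.   42.4 115.8] F [0.3 0.1 0.2] op 0.002
```

Emit:
jog_arm:
  rows:
    - {"dp":[0,4,45],"turn":[0,0,0],"grip":1}
    - {"dp":[0,4,45],"turn":[0,0,0],"grip":1}
    - {"dp":[0,4,45],"turn":[0,0,0],"grip":1}
    - {"dp":[0,4,45],"turn":[0,0,0],"grip":1}
    - {"dp":[0,4,45],"turn":[0,0,0],"grip":1}
    - {"dp":[0,4,45],"turn":[0,0,0],"grip":1}
    - {"dp":[0,4,45],"turn":[0,0,0],"grip":1}
    - {"dp":[0,4,45],"turn":[0,0,0],"grip":1}
    - {"dp":[0,4,45],"turn":[0,0,0],"grip":1}
    - {"dp":[0,4,45],"turn":[0,0,0],"grip":1}

```text
time_s: 6.0
position: [0.4419, 0.187, 0.057]
tcp_rot: [[0.962, -0.273, 0.0], [-0.273, -0.962, 0.0], [0.0, -0.0, -1.0]]
force: [0.9, -0.2, -0.7]
opening: 0.837
```

```bash
python3 - <<'E'
from h import *
go(.4445,.188,.003,-15.9);cap('scene','s3'); crop('s3',310,110,420,230,5,'s3c')
E
```

```text
pos [0.4419 0.187  0.057 ] yaw -15.82 tiltz [ 2.e-04  0.e+00 -1.e+00] dp [ 2.2 -1.7 54. ] turnz 0.08 q [  9.6  34.3 110.1  -0.   35.6 115.4] F [ 0.9 -0.2 -0.7] op 0.837
```

View pics/s3c.png

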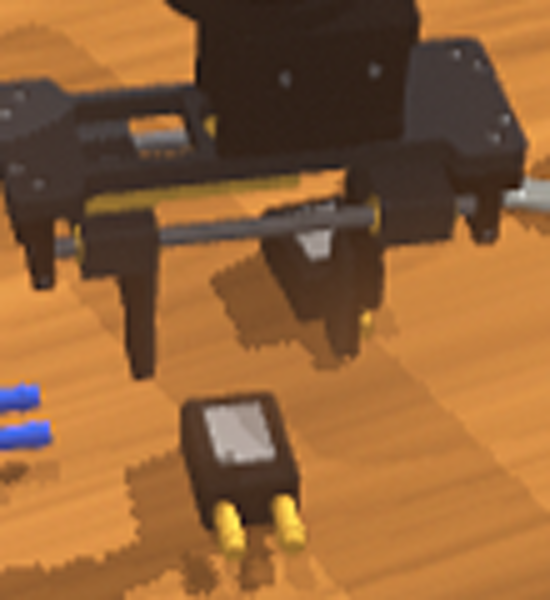

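Emit:
jog_arm:
  rows:
    - {"dp":[2,-1,30],"turn":[0,0,0],"grip":1}
    - {"dp":[2,-1,45],"turn":[0,0,0],"grip":1}
    - {"dp":[2,-1,55],"turn":[0,0,0],"grip":1}
    - {"dp":[2,-1,55],"turn":[0,0,0],"grip":0.3}
    - {"dp":[2,-1,55],"turn":[0,0,0],"grip":0.3}
    - {"dp":[2,-1,55],"turn":[0,0,0],"grip":0.3}
    - {"dp":[2,-1,55],"turn":[0,0,0],"grip":0.3}
    - {"dp":[2,-1,55],"turn":[0,0,0],"grip":0.3}
    - {"dp":[2,-1,55],"turn":[0,0,0],"grip":0.3}
    - {"dp":[2,-1,55],"turn":[0,0,0],"grip":0.3}

```text
time_s: 7.05
position: [0.4442, 0.1874, 0.0021]
tcp_rot: [[0.962, -0.273, 0.0], [-0.273, -0.962, 0.0], [0.0, -0.0, -1.0]]
force: [0.2, -0.7, 2.1]
opening: 0.455
```

Emit:
jog_arm:
  rows:
    - {"dp":[0,0,0],"turn":[0,0,0],"grip":0.3}
    - {"dp":[0,0,0],"turn":[0,0,0],"grip":0.3}

```text
time_s: 7.25
position: [0.4442, 0.1874, 0.0021]
tcp_rot: [[0.962, -0.273, 0.0], [-0.273, -0.962, 0.0], [0.0, -0.0, -1.0]]
force: [-1.2, -0.8, 3.1]
opening: 0.457
```

Gripped at 0.457, which is about 40 mm. Lifting and moving to above the long pocket.

Emit:
jog_arm:
  rows:
    - {"dp":[0,0,-30],"turn":[0,0,0],"grip":0.2}
    - {"dp":[0,0,-70],"turn":[0,0,0],"grip":0.2}
    - {"dp":[0,0,-100],"turn":[0,0,0],"grip":0.2}
    - {"dp":[0,0,-100],"turn":[0,0,0],"grip":0.2}

```text
time_s: 7.65
position: [0.4467, 0.188, 0.1051]
tcp_rot: [[0.962, -0.272, 0.008], [-0.272, -0.962, 0.001], [0.007, -0.004, -1.0]]
force: [-0.1, 0.4, -1.1]
opening: 0.459
```

```bash
python3 - <<'E'
from h import *
# block centre offset
b=np.array([.5565,-.1876])-.013*np.array([np.cos(np.radians(13.5)),np.sin(np.radians(13.5))]); print(b)
go(b[0],b[1],.10,13.5); cap('wrist','w6'); cap('scene','s4')
E
```

```text
[ 0.54385919 -0.19063479]
pos [0.4467 0.188  0.1051] yaw -15.81 tiltz [ 0.008   0.0014 -1.    ] dp [196.6 337.8   5.3] turnz -29.31 q [  9.6  29.1 108.    0.   42.4 115.4] F [-0.1  0.4 -1.1] op 0.459
```

View pics/w6.png

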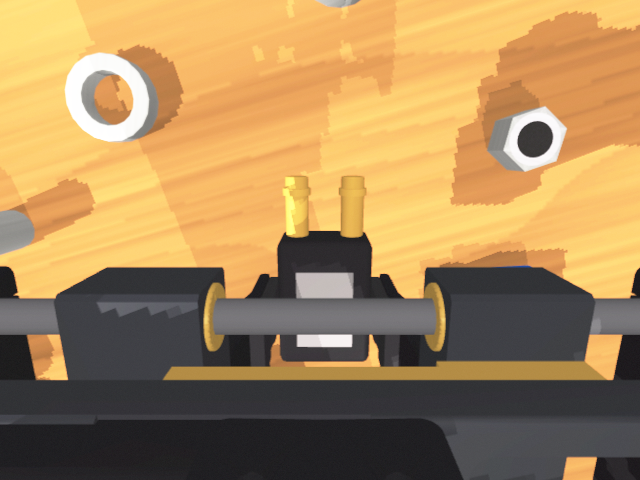

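Held: the block shows between the fingers at columns 278–371, with both nipples clear. Moving to the tray.

Emit:
jog_arm:
  rows:
    - {"dp":[50,85,0],"turn":[0,0,-7],"grip":0.2}
    - {"dp":[100,170,0],"turn":[0,0,-15],"grip":0.2}
    - {"dp":[150,255,0],"turn":[0,0,-22],"grip":0.2}
    - {"dp":[197,338,5],"turn":[0,0,-29.3],"grip":0.2}
    - {"dp":[197,338,5],"turn":[0,0,-29.3],"grip":0.2}
    - {"dp":[197,338,5],"turn":[0,0,-29.3],"grip":0.2}
    - {"dp":[197,338,5],"turn":[0,0,-29.3],"grip":0.2}
    - {"dp":[197,338,5],"turn":[0,0,-29.3],"grip":0.2}
    - {"dp":[197,338,5],"turn":[0,0,-29.3],"grip":0.2}
    - {"dp":[197,338,5],"turn":[0,0,-29.3],"grip":0.2}

```text
time_s: 8.75
position: [0.5405, -0.1928, 0.0946]
tcp_rot: [[0.973, 0.23, -0.003], [0.23, -0.973, 0.002], [-0.002, -0.003, -1.0]]
force: [-0.3, 0.0, -0.6]
opening: 0.457
```

Emit:
jog_arm:
  rows:
    - {"dp":[0,0,0],"turn":[0,0,0],"grip":0.2}
    - {"dp":[0,0,0],"turn":[0,0,0],"grip":0.2}

```text
time_s: 8.95
position: [0.5401, -0.1892, 0.0959]
tcp_rot: [[0.972, 0.235, -0.003], [0.235, -0.972, 0.002], [-0.002, -0.003, -1.0]]
force: [0.3, -0.5, -0.7]
opening: 0.453
```

```bash
python3 - <<'E'
from h import *
go(.5439,-.1906,.012,13.5); cap('wrist','w7'); 
E
```

```text
pos [ 0.5401 -0.1892  0.0959] yaw 13.58 tiltz [-0.003  0.002 -1.   ] dp [ 3.6  2.5 83.9] turnz 0.08 q [-30.5  35.1  95.3   0.   49.8  45.9] F [ 0.3 -0.5 -0.7] op 0.453
```

View pics/w7.png

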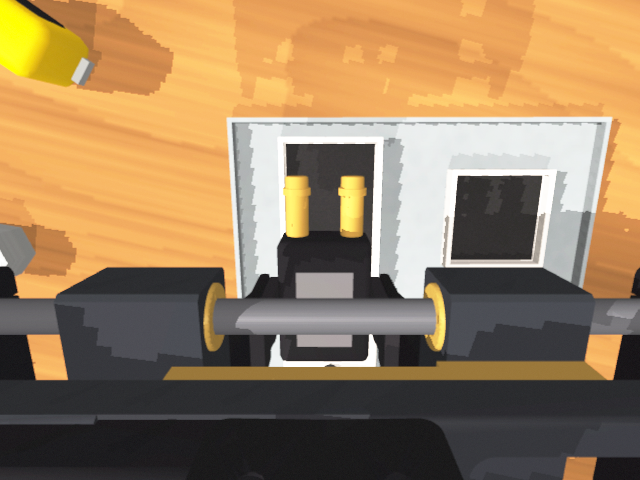

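```bash
python3 - <<'E'
from h import *
v=V('w7'); print(v.atz(279,138,.016),v.atz(383,138,.016)); print(v.atz(331,138,.016))
e=[.5565+.055*np.cos(np.radians(13.5)),-.1876+.055*np.sin(np.radians(13.5))];print(e)
go(.5439,-.1906,.012,13.5)
E
```

```text
[ 0.60271234 -0.14292635  0.016     ] [ 0.6185269  -0.20842984  0.016     ]
[ 0.61062351 -0.17569423  0.016     ]
[np.float64(0.6099803456218722), np.float64(-0.1747605049879252)]
pos [ 0.5405 -0.1894  0.0963] yaw 13.59 tiltz [-0.002   0.0014 -1.    ] dp [ 3.1  2.1 84.3] turnz 0.09 q [-30.5  35.1  95.3   0.   49.7  45.9] F [-0.4  1.  -0.4] op 0.458
```

Emit:
jog_arm:
  rows:
    - {"dp":[3,2,40],"turn":[0,0,0],"grip":0.2}
    - {"dp":[3,2,65],"turn":[0,0,0],"grip":0.2}
    - {"dp":[3,2,78],"turn":[0,0,0],"grip":0.2}
    - {"dp":[3,2,83],"turn":[0,0,0],"grip":0.2}
    - {"dp":[3,2,85],"turn":[0,0,0],"grip":0.2}
    - {"dp":[3,2,86],"turn":[0,0,0],"grip":0.2}
    - {"dp":[3,2,86],"turn":[0,0,0],"grip":0.2}

```text
time_s: 9.7
position: [0.5455, -0.1931, 0.0118]
tcp_rot: [[0.972, 0.233, 0.002], [0.233, -0.972, -0.001], [0.001, 0.001, -1.0]]
force: [0.1, 0.1, -0.8]
opening: 0.453
```

Emit:
jog_arm:
  rows:
    - {"dp":[0,0,1],"turn":[0,0,0],"grip":0.2}
    - {"dp":[0,0,1],"turn":[0,0,0],"grip":0.2}

```text
time_s: 9.9
position: [0.5451, -0.193, 0.0104]
tcp_rot: [[0.972, 0.233, 0.001], [0.233, -0.972, -0.001], [0.001, 0.001, -1.0]]
force: [-0.1, -0.7, -0.6]
opening: 0.458
```

Emit:
jog_arm:
  rows:
    - {"dp":[0,0,0],"turn":[0,0,0],"grip":0.65}
    - {"dp":[0,0,0],"turn":[0,0,0],"grip":0.65}
    - {"dp":[0,0,0],"turn":[0,0,0],"grip":0.65}
    - {"dp":[0,0,0],"turn":[0,0,0],"grip":0.65}
    - {"dp":[0,0,-30],"turn":[0,0,0],"grip":0.8}
    - {"dp":[0,0,-70],"turn":[0,0,0],"grip":1}
    - {"dp":[0,0,-110],"turn":[0,0,0],"grip":1}
    - {"dp":[0,0,-110],"turn":[0,0,0],"grip":1}

```text
time_s: 10.7
position: [0.5486, -0.1948, 0.1253]
tcp_rot: [[0.972, 0.233, 0.01], [0.233, -0.972, -0.006], [0.009, 0.008, -1.0]]
force: [0.8, 0.3, 0.3]
opening: 0.923
```

```bash
python3 - <<'E'
from h import *
cap('wrist','w8'); cap('scene','s5'); crop('s5',45,225,255,400,3.6,'s5c'); go(.479,.040,.12,-30)
E
```

```text
pos [ 0.5453 -0.193   0.1209] yaw 13.48 tiltz [ 0.0021 -0.0012 -1.    ] dp [ -10.2 -242.1    0.5] turnz 43.48 q [-30.6  33.3  93.7  -0.   52.9  46. ] F [ 0.2  0.8 -1.3] op 0.971
```

View pics/w8.png

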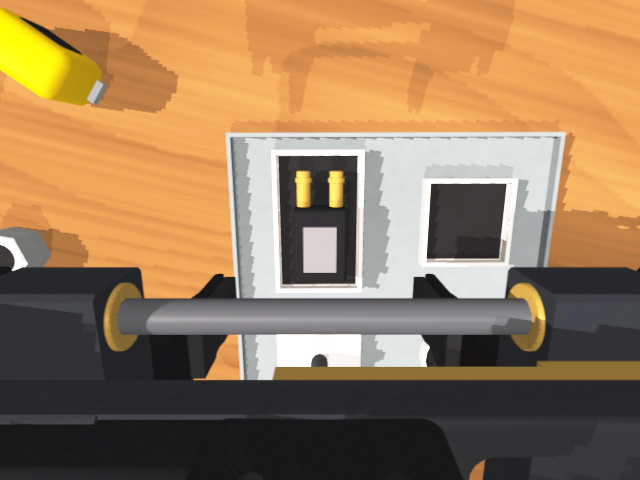

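View pics/s5c.png

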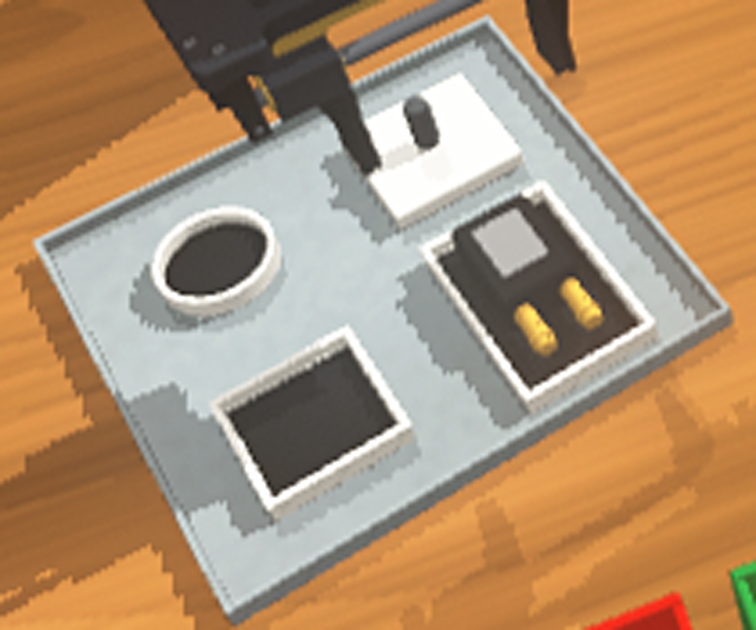

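The twin sensor lies flat in the long pocket, at (318,220) in the wrist view. Next is the nut.

```bash
python3 - <<'E'
from h import *
go(.479,.0395,.07,31)
E
```

```text
pos [ 0.5453 -0.193   0.1209] yaw 13.48 tiltz [ 0.0021 -0.0012 -1.    ] dp [ -10.4 -241.7   50.5] turnz -17.52 q [-30.6  33.3  93.7  -0.   52.9  46. ] F [ 0.2  0.8 -1.3] op 0.971
```

Emit:
jog_arm:
  rows:
    - {"dp":[-10,-80,0],"turn":[0,0,-8],"grip":1}
    - {"dp":[-10,-160,0],"turn":[0,0,-17.5],"grip":1}
    - {"dp":[-10,-242,50],"turn":[0,0,-17.5],"grip":1}
    - {"dp":[-10,-242,50],"turn":[0,0,-17.5],"grip":1}
    - {"dp":[-10,-242,50],"turn":[0,0,-17.5],"grip":1}
    - {"dp":[-10,-242,50],"turn":[0,0,-17.5],"grip":1}
    - {"dp":[-10,-242,50],"turn":[0,0,-17.5],"grip":1}
    - {"dp":[-10,-242,50],"turn":[0,0,-17.5],"grip":1}
    - {"dp":[-10,-242,50],"turn":[0,0,-17.5],"grip":1}

```text
time_s: 11.7
position: [0.4797, 0.0388, 0.0699]
tcp_rot: [[0.858, 0.513, 0.001], [0.513, -0.858, -0.0], [0.001, 0.001, -1.0]]
force: [-0.6, 0.1, -0.1]
opening: 0.999
```

```bash
python3 - <<'E'
from h import *
cap('wrist','w9'); go(.479,.0395,.003,31); top('w9',.026,.44,.52,0,.08,5000,'t9')
E
```

```text
pos [0.4797 0.0388 0.07  ] yaw 30.85 tiltz [ 1.3e-03 -3.0e-04 -1.0e+00] dp [-0.4 -1.  67. ] turnz -0.15 q [ -8.7  32.9 109.5  -0.   37.6  50.5] F [ 0.6 -0.7 -0.3] op 1.0
```

View pics/w9.png

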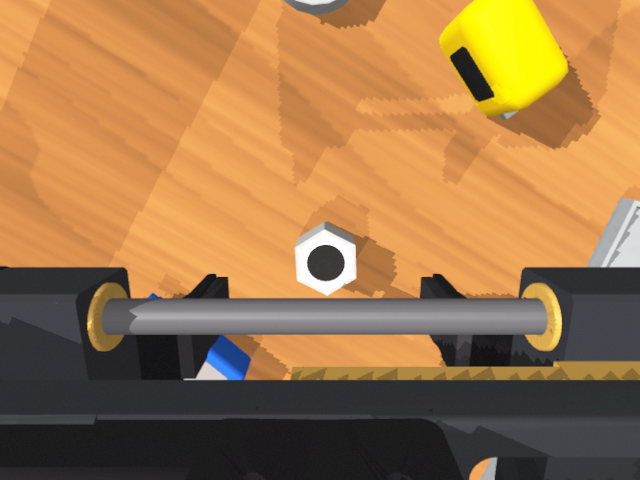

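View pics/t9.png

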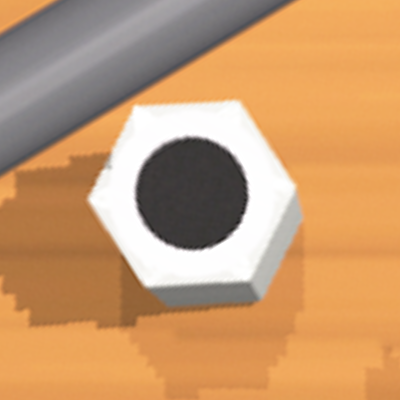

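The nut is at (326,258), with its flats parallel to the jaws and centred. Descending and gripping.

Emit:
jog_arm:
  rows:
    - {"dp":[-1,0,35],"turn":[0,0,0],"grip":1}
    - {"dp":[-1,0,55],"turn":[0,0,0],"grip":0.8}
    - {"dp":[-1,0,67],"turn":[0,0,0],"grip":0.2}
    - {"dp":[-1,0,67],"turn":[0,0,0],"grip":0.2}
    - {"dp":[-1,0,67],"turn":[0,0,0],"grip":0.2}
    - {"dp":[-1,0,67],"turn":[0,0,0],"grip":0.2}
    - {"dp":[-1,0,67],"turn":[0,0,0],"grip":0.2}
    - {"dp":[-1,0,67],"turn":[0,0,0],"grip":0.2}
    - {"dp":[-1,0,67],"turn":[0,0,0],"grip":0.2}
    - {"dp":[-1,0,67],"turn":[0,0,0],"grip":0.2}

```text
time_s: 12.75
position: [0.4785, 0.0396, 0.0035]
tcp_rot: [[0.857, 0.515, 0.002], [0.515, -0.857, -0.0], [0.001, 0.001, -1.0]]
force: [-1.0, 0.0, 6.2]
opening: 0.41
```

Emit:
jog_arm:
  rows:
    - {"dp":[0,0,0],"turn":[0,0,0],"grip":0.2}
    - {"dp":[0,0,0],"turn":[0,0,0],"grip":0.2}
    - {"dp":[0,0,0],"turn":[0,0,0],"grip":0.2}

```text
time_s: 13.05
position: [0.4785, 0.0396, 0.0035]
tcp_rot: [[0.857, 0.515, 0.002], [0.515, -0.857, -0.0], [0.001, 0.001, -1.0]]
force: [-0.2, -1.4, 5.3]
opening: 0.409
```

Emit:
jog_arm:
  rows:
    - {"dp":[0,0,-30],"turn":[0,0,0],"grip":0.2}
    - {"dp":[0,0,-70],"turn":[0,0,0],"grip":0.2}
    - {"dp":[0,0,-100],"turn":[0,0,0],"grip":0.2}
    - {"dp":[0,0,-100],"turn":[0,0,0],"grip":0.2}
    - {"dp":[0,0,-100],"turn":[0,0,0],"grip":0.2}

```text
time_s: 13.55
position: [0.4777, 0.0399, 0.1031]
tcp_rot: [[0.857, 0.515, 0.001], [0.515, -0.857, -0.0], [0.0, 0.0, -1.0]]
force: [0.5, 0.9, -1.4]
opening: 0.409
```

```bash
python3 - <<'E'
from h import *
go(.5837,-.2994,.10,31);cap('wrist','w10')
E
```

```text
pos [0.4777 0.0399 0.1031] yaw 30.98 tiltz [ 6.e-04 -0.e+00 -1.e+00] dp [-83.7 345.4   3.1] turnz -0.02 q [ -8.6  29.2 108.5   0.   42.3  50.4] F [ 0.5  0.9 -1.4] op 0.409
```

View pics/w10.png

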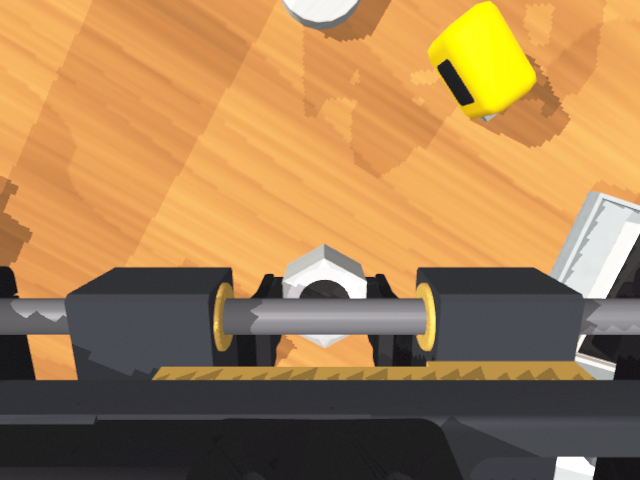

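The nut is held at 0.409, about 36 mm. Moving to the square pocket.

Emit:
jog_arm:
  rows:
    - {"dp":[-20,85,0],"turn":[0,0,0],"grip":0.2}
    - {"dp":[-40,170,0],"turn":[0,0,0],"grip":0.2}
    - {"dp":[-60,255,0],"turn":[0,0,0],"grip":0.2}
    - {"dp":[-84,345,3],"turn":[0,0,0],"grip":0.2}
    - {"dp":[-84,345,3],"turn":[0,0,0],"grip":0.2}
    - {"dp":[-84,345,3],"turn":[0,0,0],"grip":0.2}
    - {"dp":[-84,345,3],"turn":[0,0,0],"grip":0.2}
    - {"dp":[-84,345,3],"turn":[0,0,0],"grip":0.2}
    - {"dp":[-84,345,3],"turn":[0,0,0],"grip":0.2}
    - {"dp":[-84,345,3],"turn":[0,0,0],"grip":0.2}

```text
time_s: 14.6
position: [0.5815, -0.2973, 0.0975]
tcp_rot: [[0.857, 0.515, -0.005], [0.515, -0.857, 0.004], [-0.002, -0.006, -1.0]]
force: [-1.2, 0.5, -1.4]
opening: 0.408
```

Emit:
jog_arm:
  rows:
    - {"dp":[0,0,0],"turn":[0,0,0],"grip":0.2}
    - {"dp":[0,0,0],"turn":[0,0,0],"grip":0.2}
    - {"dp":[0,0,0],"turn":[0,0,0],"grip":0.2}

```text
time_s: 14.9
position: [0.5834, -0.2981, 0.1]
tcp_rot: [[0.857, 0.516, -0.0], [0.516, -0.857, 0.0], [-0.0, -0.0, -1.0]]
force: [0.2, 0.5, -0.9]
opening: 0.415
```

```bash
python3 - <<'E'
from h import *
go(.5837,-.2994,.012,31);cap('wrist','w11')
E
```

```text
pos [ 0.5834 -0.2981  0.1   ] yaw 31.06 tiltz [-3.e-04  2.e-04 -1.e+00] dp [-0.4  1.3 88. ] turnz 0.06 q [-36.8  39.9  82.7   0.   57.4  22.1] F [ 0.2  0.5 -0.9] op 0.415
```

View pics/w11.png

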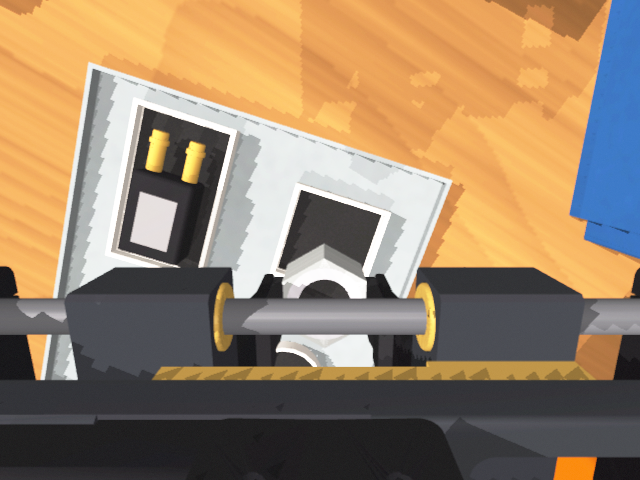

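Emit:
jog_arm:
  rows:
    - {"dp":[0,1,40],"turn":[0,0,0],"grip":0.2}
    - {"dp":[0,1,65],"turn":[0,0,0],"grip":0.2}
    - {"dp":[0,1,80],"turn":[0,0,0],"grip":0.2}
    - {"dp":[0,1,86],"turn":[0,0,0],"grip":0.2}
    - {"dp":[0,1,88],"turn":[0,0,0],"grip":0.2}
    - {"dp":[0,1,88],"turn":[0,0,0],"grip":0.2}
    - {"dp":[0,1,88],"turn":[0,0,0],"grip":0.2}
    - {"dp":[0,1,88],"turn":[0,0,0],"grip":0.2}

```text
time_s: 15.75
position: [0.5846, -0.3007, 0.0131]
tcp_rot: [[0.857, 0.515, 0.002], [0.515, -0.857, -0.001], [0.001, 0.002, -1.0]]
force: [-0.2, 0.1, -1.6]
opening: 0.405
```

Emit:
jog_arm:
  rows:
    - {"dp":[0,0,0],"turn":[0,0,0],"grip":0.6}
    - {"dp":[0,0,0],"turn":[0,0,0],"grip":0.6}
    - {"dp":[0,0,0],"turn":[0,0,0],"grip":0.6}
    - {"dp":[0,0,0],"turn":[0,0,0],"grip":0.6}
    - {"dp":[0,0,-30],"turn":[0,0,0],"grip":0.8}
    - {"dp":[0,0,-70],"turn":[0,0,0],"grip":1}
    - {"dp":[0,0,-110],"turn":[0,0,0],"grip":1}
    - {"dp":[0,0,-110],"turn":[0,0,0],"grip":1}
    - {"dp":[0,0,-110],"turn":[0,0,0],"grip":1}

```text
time_s: 16.65
position: [0.5844, -0.3005, 0.1232]
tcp_rot: [[0.857, 0.515, 0.002], [0.515, -0.857, -0.002], [0.001, 0.002, -1.0]]
force: [-0.5, 0.3, 0.1]
opening: 0.949
```

```bash
python3 - <<'E'
from h import *
cap('wrist','w12'); go(.518,.412,.12,60)
E
```

```text
pos [ 0.5834 -0.2998  0.1216] yaw 30.98 tiltz [-7.e-04  5.e-04 -1.e+00] dp [ 310.3 -643.9    2. ] turnz -29.02 q [-36.9  38.4  81.7  -0.   59.9  22.1] F [-0.2  0.1 -0.3] op 0.975
```

View pics/w12.png

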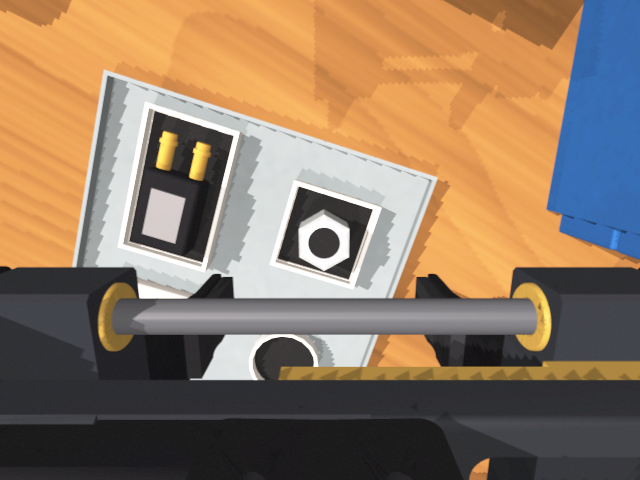

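The nut lies flat in the square pocket at (324,240). The sleeve is next, so I'll check what stands near it.

```bash
python3 - <<'E'
from h import *
for t in('scene0','side0'):
    P=V(t).cloud().reshape(-1,3)
    m=(np.hypot(P[:,0]-.517,P[:,1]-.412)<.17)&(P[:,2]>.05)&(P[:,2]<.4)
    q=P[m]; print(t,len(q))
    ang=np.degrees(np.arctan2(q[:,1]-.412,q[:,0]-.517)); r=np.hypot(q[:,0]-.517,q[:,1]-.412)
    for a in range(-180,180,20):
        k=(ang>=a)&(ang<a+20)
        if k.sum()>3: print(a,k.sum(),'rmin',np.percentile(r[k],2).round(3),'zmax',q[k,2].max().round(3))
E
```

```text
scene0 713
60 152 rmin 0.162 zmax 0.131
80 422 rmin 0.08 zmax 0.088
100 139 rmin 0.105 zmax 0.087
side0 1990
60 379 rmin 0.162 zmax 0.13
80 656 rmin 0.081 zmax 0.088
100 955 rmin 0.096 zmax 0.088
```

Emit:
jog_arm:
  rows:
    - {"dp":[310,-644,0],"turn":[0,0,-59],"grip":1}
    - {"dp":[310,-644,0],"turn":[0,0,-59],"grip":1}
    - {"dp":[310,-644,0],"turn":[0,0,-59],"grip":1}
    - {"dp":[310,-644,0],"turn":[0,0,-59],"grip":1}
    - {"dp":[310,-644,0],"turn":[0,0,-59],"grip":1}
    - {"dp":[310,-644,0],"turn":[0,0,-59],"grip":1}
    - {"dp":[310,-644,0],"turn":[0,0,-59],"grip":1}
    - {"dp":[310,-644,0],"turn":[0,0,-59],"grip":1}
    - {"dp":[310,-644,0],"turn":[0,0,-59],"grip":1}
    - {"dp":[310,-644,0],"turn":[0,0,-59],"grip":1}

```text
time_s: 17.7
position: [0.536, 0.1994, 0.1198]
tcp_rot: [[0.001, 1.0, -0.004], [1.0, -0.001, -0.001], [-0.001, -0.004, -1.0]]
force: [0.2, 0.3, 0.1]
opening: 0.997
```

```bash
python3 - <<'E'
from h import *
go(.5175,.412,.12,90)
E
```

```text
pos [0.536  0.1994 0.1198] yaw 89.97 tiltz [-4.2e-03 -7.0e-04 -1.0e+00] dp [ 2.126e+02 -1.860e+01 -2.000e-01] turnz -0.03 q [ 9.2 33.1 94.4 -0.  52.8  9.2] F [0.2 0.3 0.1] op 0.997
```

Emit:
jog_arm:
  rows:
    - {"dp":[208,-18,0],"turn":[0,0,0],"grip":1}
    - {"dp":[208,-18,0],"turn":[0,0,0],"grip":1}
    - {"dp":[208,-18,0],"turn":[0,0,0],"grip":1}
    - {"dp":[208,-18,0],"turn":[0,0,0],"grip":1}
    - {"dp":[208,-18,0],"turn":[0,0,0],"grip":1}
    - {"dp":[208,-18,0],"turn":[0,0,0],"grip":1}
    - {"dp":[208,-18,0],"turn":[0,0,0],"grip":1}
    - {"dp":[208,-18,0],"turn":[0,0,0],"grip":1}

```text
time_s: 18.5
position: [0.52, 0.4036, 0.121]
tcp_rot: [[0.002, 1.0, -0.002], [1.0, -0.002, -0.002], [-0.002, -0.002, -1.0]]
force: [-0.8, 1.1, 0.1]
opening: 1.002
```

```bash
python3 - <<'E'
from h import *
cap('wrist','w13'); go(.5175,.412,.006,90); top('w13',.045,.48,.56,.37,.45,5000,'t13'); go(.5175,.412,.006,90)
E
```

```text
pos [0.5202 0.4037 0.1214] yaw 89.84 tiltz [-0.0014 -0.0011 -1.    ] dp [  8.5  -2.6 115.4] turnz -0.16 q [28.1 38.6 81.3 -0.  60.2 28.3] F [-0.   1.2  0.4] op 1.004
pos [0.5202 0.4037 0.1214] yaw 89.84 tiltz [-0.0014 -0.0011 -1.    ] dp [  8.5  -2.6 115.4] turnz -0.16 q [28.1 38.6 81.3 -0.  60.2 28.3] F [-0.   1.2  0.4] op 1.004
```

View pics/w13.png

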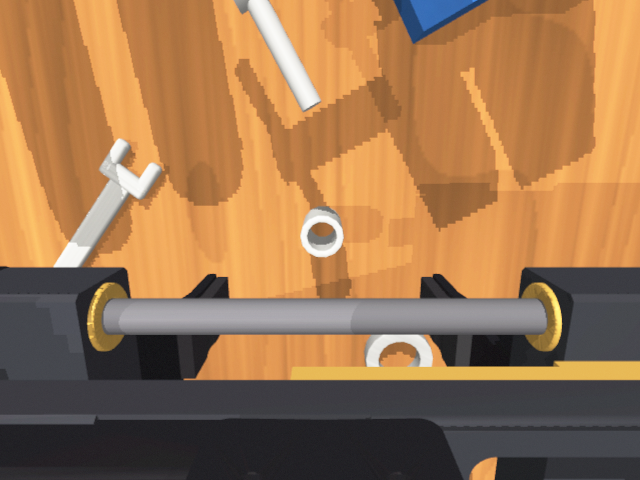

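View pics/t13.png

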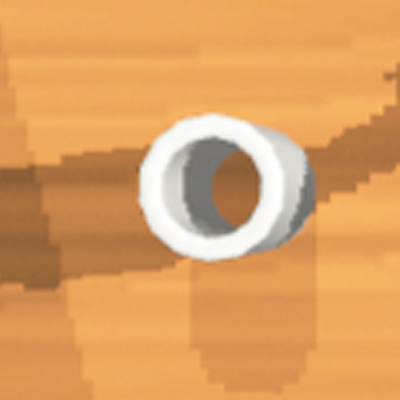

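Emit:
jog_arm:
  rows:
    - {"dp":[8,-3,20],"turn":[0,0,0],"grip":0.6}
    - {"dp":[8,-3,35],"turn":[0,0,0],"grip":0.6}
    - {"dp":[8,-3,35],"turn":[0,0,0],"grip":0.6}
    - {"dp":[8,-3,35],"turn":[0,0,0],"grip":0.6}
    - {"dp":[8,-3,35],"turn":[0,0,0],"grip":0.6}
    - {"dp":[8,-3,70],"turn":[0,0,0],"grip":0.6}
    - {"dp":[8,-3,100],"turn":[0,0,0],"grip":0.6}
    - {"dp":[8,-3,115],"turn":[0,0,0],"grip":0.6}
    - {"dp":[8,-3,115],"turn":[0,0,0],"grip":0.6}
    - {"dp":[8,-3,115],"turn":[0,0,0],"grip":0.6}

```text
time_s: 19.55
position: [0.5178, 0.4141, 0.0077]
tcp_rot: [[0.0, 1.0, 0.001], [1.0, -0.0, 0.001], [0.001, 0.001, -1.0]]
force: [-0.1, 0.2, 0.4]
opening: 0.6
```

Emit:
jog_arm:
  rows:
    - {"dp":[0,0,0],"turn":[0,0,0],"grip":0.1}
    - {"dp":[0,0,0],"turn":[0,0,0],"grip":0.1}
    - {"dp":[0,0,0],"turn":[0,0,0],"grip":0.1}
    - {"dp":[0,0,0],"turn":[0,0,0],"grip":0.1}
    - {"dp":[0,0,0],"turn":[0,0,0],"grip":0.1}
    - {"dp":[0,0,0],"turn":[0,0,0],"grip":0.1}
    - {"dp":[0,0,0],"turn":[0,0,0],"grip":0.1}

```text
time_s: 20.25
position: [0.5176, 0.414, 0.0078]
tcp_rot: [[0.0, 1.0, 0.001], [1.0, -0.0, 0.001], [0.001, 0.001, -1.0]]
force: [-0.2, -0.9, 5.7]
opening: 0.339
```

Emit:
jog_arm:
  rows:
    - {"dp":[0,0,-30],"turn":[0,0,0],"grip":0.1}
    - {"dp":[0,0,-70],"turn":[0,0,0],"grip":0.1}
    - {"dp":[0,0,-110],"turn":[0,0,0],"grip":0.1}
    - {"dp":[0,0,-110],"turn":[0,0,0],"grip":0.1}
    - {"dp":[0,0,-110],"turn":[0,0,0],"grip":0.1}

```text
time_s: 20.75
position: [0.517, 0.4137, 0.1173]
tcp_rot: [[0.0, 1.0, 0.001], [1.0, -0.0, 0.0], [0.0, 0.001, -1.0]]
force: [-0.3, 0.0, -1.5]
opening: 0.341
```

```bash
python3 - <<'E'
from h import *
go(.4727,-.326,.115,13.5);cap('wrist','w14')
E
```

```text
pos [0.517  0.4137 0.1173] yaw 89.98 tiltz [ 7.e-04  4.e-04 -1.e+00] dp [-739.7  -44.1    2. ] turnz 76.48 q [29.  39.1 81.  -0.  59.9 29. ] F [-0.3  0.  -1.5] op 0.341
```

View pics/w14.png

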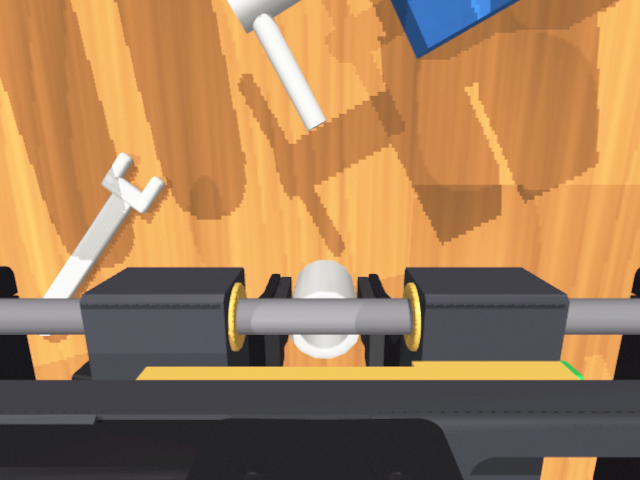

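The sleeve is held at 0.341, about 30 mm. Travelling to the cup in two moves.

Emit:
jog_arm:
  rows:
    - {"dp":[-740,-44,2],"turn":[0,0,8],"grip":0.1}
    - {"dp":[-740,-44,2],"turn":[0,0,16],"grip":0.1}
    - {"dp":[-740,-44,2],"turn":[0,0,24],"grip":0.1}
    - {"dp":[-740,-44,2],"turn":[0,0,32],"grip":0.1}
    - {"dp":[-740,-44,2],"turn":[0,0,40],"grip":0.1}
    - {"dp":[-740,-44,2],"turn":[0,0,48],"grip":0.1}
    - {"dp":[-740,-44,2],"turn":[0,0,56],"grip":0.1}
    - {"dp":[-740,-44,2],"turn":[0,0,64],"grip":0.1}
    - {"dp":[-740,-44,2],"turn":[0,0,70],"grip":0.1}
    - {"dp":[-740,-44,2],"turn":[0,0,76.5],"grip":0.1}

```text
time_s: 21.8
position: [0.485, -0.0866, 0.1135]
tcp_rot: [[0.974, 0.228, -0.004], [0.228, -0.974, 0.002], [-0.004, -0.003, -1.0]]
force: [2.0, 0.2, -0.7]
opening: 0.342
```

```bash
python3 - <<'E'
from h import *
go(.4727,-.326,.115,13.5)
E
```

```text
pos [ 0.485  -0.0866  0.1135] yaw 13.21 tiltz [-0.0045  0.002  -1.    ] dp [-66.7 230.2  -1.9] turnz -0.29 q [-23.1  28.9 105.9   0.   45.4  53.6] F [ 2.   0.2 -0.7] op 0.342
```

Emit:
jog_arm:
  rows:
    - {"dp":[-67,228,-2],"turn":[0,0,0],"grip":0.1}
    - {"dp":[-67,228,-2],"turn":[0,0,0],"grip":0.1}
    - {"dp":[-67,228,-2],"turn":[0,0,0],"grip":0.1}
    - {"dp":[-67,228,-2],"turn":[0,0,0],"grip":0.1}
    - {"dp":[-67,228,-2],"turn":[0,0,0],"grip":0.1}
    - {"dp":[-67,228,-2],"turn":[0,0,0],"grip":0.1}
    - {"dp":[-67,228,-2],"turn":[0,0,0],"grip":0.1}
    - {"dp":[-67,228,-2],"turn":[0,0,0],"grip":0.1}
    - {"dp":[-67,228,-2],"turn":[0,0,0],"grip":0.1}

```text
time_s: 22.7
position: [0.4746, -0.3205, 0.1166]
tcp_rot: [[0.972, 0.235, -0.002], [0.235, -0.972, 0.002], [-0.001, -0.003, -1.0]]
force: [0.8, 0.1, -1.1]
opening: 0.34
```

```bash
python3 - <<'E'
from h import *
cap('wrist','w15'); go(.4727,-.326,.016,13.5)
E
```

```text
pos [ 0.475  -0.3208  0.117 ] yaw 13.59 tiltz [-0.0014  0.0015 -1.    ] dp [ -3.3   4.8 101. ] turnz 0.09 q [-45.2  33.4  94.4   0.   52.3  31.2] F [ 0.7  0.6 -1.3] op 0.34
```

View pics/w15.png

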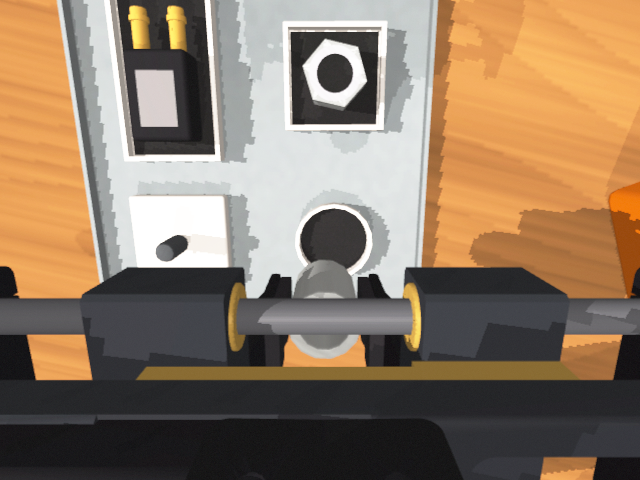

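Emit:
jog_arm:
  rows:
    - {"dp":[-2,5,20],"turn":[0,0,0],"grip":0.1}
    - {"dp":[-2,5,50],"turn":[0,0,0],"grip":0.1}
    - {"dp":[-2,5,80],"turn":[0,0,0],"grip":0.1}
    - {"dp":[-2,5,93],"turn":[0,0,0],"grip":0.1}
    - {"dp":[-2,5,98],"turn":[0,0,0],"grip":0.1}
    - {"dp":[-2,5,100],"turn":[0,0,0],"grip":0.1}
    - {"dp":[-2,5,101],"turn":[0,0,0],"grip":0.1}
    - {"dp":[-2,5,101],"turn":[0,0,0],"grip":0.1}
    - {"dp":[-2,5,101],"turn":[0,0,0],"grip":0.1}

```text
time_s: 23.65
position: [0.4749, -0.3286, 0.0175]
tcp_rot: [[0.972, 0.233, 0.001], [0.233, -0.972, -0.001], [0.001, 0.002, -1.0]]
force: [-0.7, -0.7, -1.0]
opening: 0.338
```

```bash
python3 - <<'E'
from h import *
go(.4727,-.326,.016,13.5)
E
```

```text
pos [ 0.4749 -0.3286  0.0175] yaw 13.48 tiltz [ 0.0013 -0.0014 -1.    ] dp [-1.5 -3.   1.5] turnz -0.02 q [-45.8  42.6  96.8  -0.   40.5  30.8] F [-0.7 -0.7 -1. ] op 0.338
```

Nearly down. A small correction, then release.

Emit:
jog_arm:
  rows:
    - {"dp":[0,-2,1],"turn":[0,0,0],"grip":0.1}
    - {"dp":[0,-2,1],"turn":[0,0,0],"grip":0.1}
    - {"dp":[0,-2,1],"turn":[0,0,0],"grip":0.5}
    - {"dp":[0,-2,1],"turn":[0,0,0],"grip":0.5}
    - {"dp":[0,-2,1],"turn":[0,0,0],"grip":0.5}
    - {"dp":[0,-2,1],"turn":[0,0,0],"grip":0.5}
    - {"dp":[0,-2,-30],"turn":[0,0,0],"grip":0.6}
    - {"dp":[0,-2,-70],"turn":[0,0,0],"grip":1}
    - {"dp":[0,-2,-110],"turn":[0,0,0],"grip":1}
    - {"dp":[0,-2,-110],"turn":[0,0,0],"grip":1}

```text
time_s: 24.65
position: [0.4771, -0.3291, 0.132]
tcp_rot: [[0.972, 0.233, 0.008], [0.233, -0.972, -0.009], [0.006, 0.01, -1.0]]
force: [1.1, 0.0, 0.7]
opening: 0.781
```

```bash
python3 - <<'E'
from h import *
cap('wrist','w16');cap('scene','s6'); crop('s6',45,225,255,400,3.6,'s6c'); go(.5795,.3005,.13,60)
E
```

```text
pos [ 0.4743 -0.3265  0.1276] yaw 13.48 tiltz [ 0.0018 -0.0019 -1.    ] dp [ 248.4 -585.2   -3.4] turnz -46.52 q [-45.7  32.6  93.8  -0.   53.5  30.9] F [0.2 0.4 0. ] op 0.87
```

View pics/w16.png

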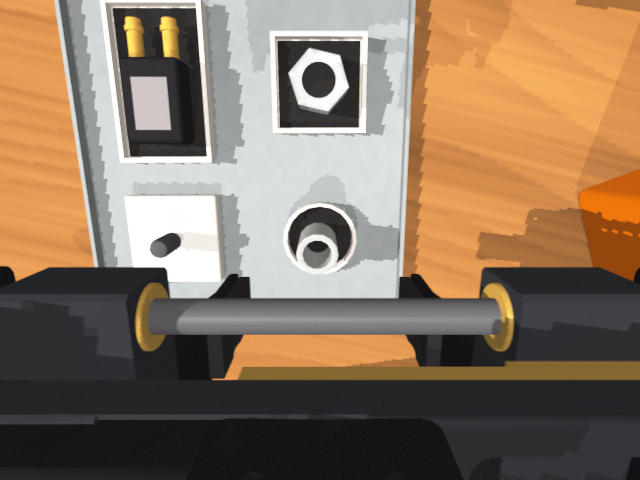

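View pics/s6c.png

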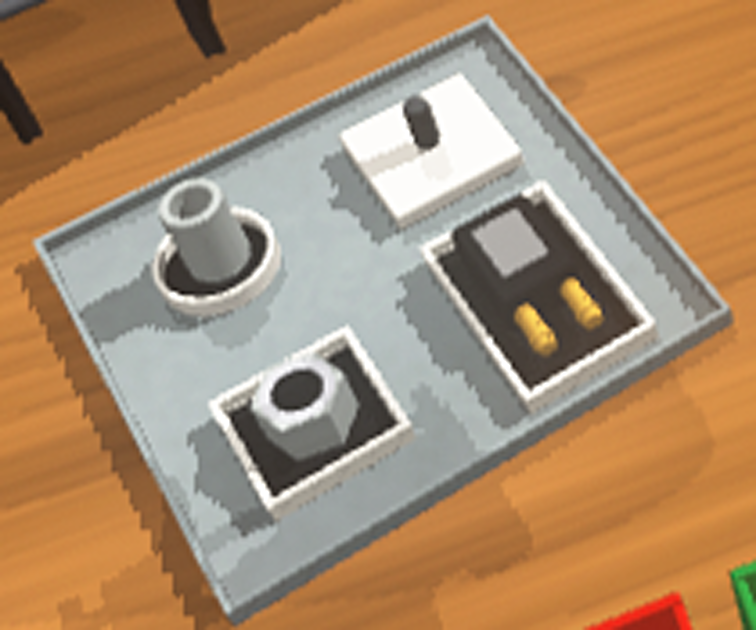

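The sleeve stands upright in the cup, and the nut and sensor are seated. Last is the ring.

Emit:
jog_arm:
  rows:
    - {"dp":[248,-585,-3],"turn":[0,0,-46.5],"grip":1}
    - {"dp":[248,-585,-3],"turn":[0,0,-46.5],"grip":1}
    - {"dp":[248,-585,-3],"turn":[0,0,-46.5],"grip":1}
    - {"dp":[248,-585,-3],"turn":[0,0,-46.5],"grip":1}
    - {"dp":[248,-585,-3],"turn":[0,0,-46.5],"grip":1}
    - {"dp":[248,-585,-3],"turn":[0,0,-46.5],"grip":1}
    - {"dp":[248,-585,-3],"turn":[0,0,-46.5],"grip":1}
    - {"dp":[248,-585,-3],"turn":[0,0,-46.5],"grip":1}
    - {"dp":[248,-585,-3],"turn":[0,0,-46.5],"grip":1}
    - {"dp":[248,-585,-3],"turn":[0,0,-46.5],"grip":1}

```text
time_s: 25.75
position: [0.555, 0.169, 0.1269]
tcp_rot: [[0.5, 0.866, -0.004], [0.866, -0.5, -0.001], [-0.002, -0.003, -1.0]]
force: [1.0, -0.4, 0.1]
opening: 1.0
```

```bash
python3 - <<'E'
from h import *
go(.5795,.3005,.1,60)
E
```

```text
pos [0.555  0.169  0.1269] yaw 59.98 tiltz [-4.e-03 -5.e-04 -1.e+00] dp [126.2 -44.5  26.7] turnz -0.02 q [ 5.9 33.  92.9 -0.  54.3 35.9] F [ 1.  -0.4  0.1] op 1.0
```

Emit:
jog_arm:
  rows:
    - {"dp":[123,-43,27],"turn":[0,0,0],"grip":1}
    - {"dp":[123,-43,27],"turn":[0,0,0],"grip":1}
    - {"dp":[123,-43,27],"turn":[0,0,0],"grip":1}
    - {"dp":[123,-43,27],"turn":[0,0,0],"grip":1}
    - {"dp":[123,-43,27],"turn":[0,0,0],"grip":1}
    - {"dp":[123,-43,27],"turn":[0,0,0],"grip":1}
    - {"dp":[123,-43,27],"turn":[0,0,0],"grip":1}

```text
time_s: 26.45
position: [0.5805, 0.2934, 0.1017]
tcp_rot: [[0.502, 0.865, -0.001], [0.865, -0.502, -0.001], [-0.001, -0.001, -1.0]]
force: [-0.3, -0.5, 0.9]
opening: 1.001
```

```bash
python3 - <<'E'
from h import *
cap('wrist','w17'); go(.5795,.3005,-.004,60);top('w17',.016,.53,.63,.25,.35,4000,'t17')
E
```

```text
pos [0.5808 0.2935 0.102 ] yaw 59.86 tiltz [-4.e-04 -3.e-04 -1.e+00] dp [  5.5  -4.6 106. ] turnz -0.14 q [17.  39.5 83.3 -0.  57.3 47.1] F [-0.8 -0.5  0.8] op 0.996
```

View pics/w17.png

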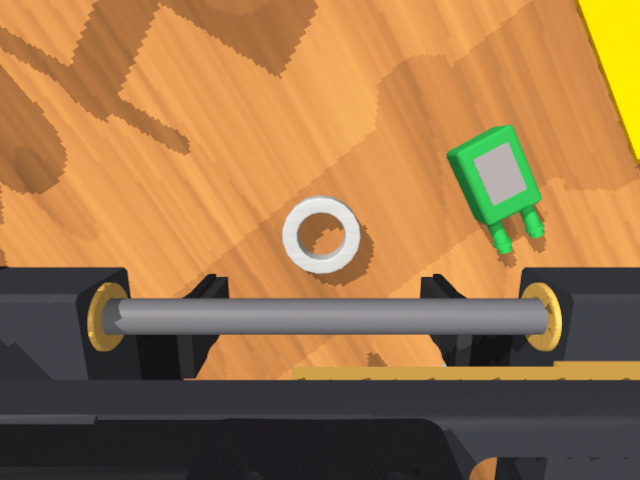

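View pics/t17.png

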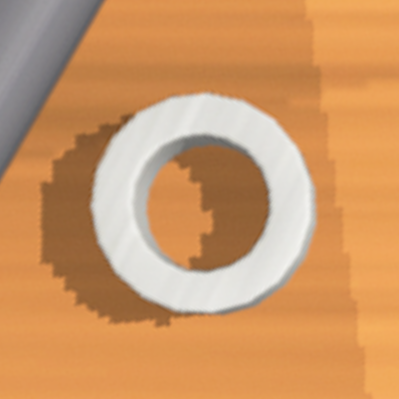

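Emit:
jog_arm:
  rows:
    - {"dp":[6,-4,40],"turn":[0,0,0],"grip":1}
    - {"dp":[6,-4,75],"turn":[0,0,0],"grip":1}
    - {"dp":[6,-4,98],"turn":[0,0,0],"grip":1}
    - {"dp":[6,-4,103],"turn":[0,0,0],"grip":1}
    - {"dp":[6,-4,106],"turn":[0,0,0],"grip":1}
    - {"dp":[6,-4,106],"turn":[0,0,0],"grip":0.3}
    - {"dp":[6,-4,106],"turn":[0,0,0],"grip":0.3}
    - {"dp":[6,-4,106],"turn":[0,0,0],"grip":0.3}
    - {"dp":[6,-4,106],"turn":[0,0,0],"grip":0.3}
    - {"dp":[6,-4,106],"turn":[0,0,0],"grip":0.3}

```text
time_s: 27.5
position: [0.5811, 0.3024, -0.0033]
tcp_rot: [[0.5, 0.866, 0.002], [0.866, -0.5, 0.0], [0.001, 0.002, -1.0]]
force: [0.4, -0.6, 3.4]
opening: 0.636
```

Emit:
jog_arm:
  rows:
    - {"dp":[0,0,0],"turn":[0,0,0],"grip":0.3}
    - {"dp":[0,0,0],"turn":[0,0,0],"grip":0.3}
    - {"dp":[0,0,0],"turn":[0,0,0],"grip":0.3}
    - {"dp":[0,0,0],"turn":[0,0,0],"grip":0.3}

```text
time_s: 27.9
position: [0.5811, 0.3024, -0.0033]
tcp_rot: [[0.5, 0.866, 0.002], [0.866, -0.5, 0.0], [0.001, 0.001, -1.0]]
force: [0.4, -1.4, 4.5]
opening: 0.637
```

Emit:
jog_arm:
  rows:
    - {"dp":[0,0,-30],"turn":[0,0,0],"grip":0.3}
    - {"dp":[0,0,-70],"turn":[0,0,0],"grip":0.3}
    - {"dp":[0,0,-110],"turn":[0,0,0],"grip":0.3}
    - {"dp":[0,0,-120],"turn":[0,0,0],"grip":0.3}
    - {"dp":[0,0,-120],"turn":[0,0,0],"grip":0.3}

```text
time_s: 28.4
position: [0.5809, 0.3027, 0.1172]
tcp_rot: [[0.5, 0.866, 0.003], [0.866, -0.5, 0.001], [0.002, 0.002, -1.0]]
force: [-0.2, 0.1, -1.5]
opening: 0.634
```

```bash
python3 - <<'E'
from h import *
go(.4455+.0015*.97,-.2141+.0004,.115,13.5);cap('wrist','w18')
E
```

```text
pos [0.5809 0.3027 0.1172] yaw 59.98 tiltz [ 0.0026  0.0011 -1.    ] dp [-514.1  142.4    1.3] turnz 46.48 q [17.8 38.6 82.2  0.  59.  47.8] F [-0.2  0.1 -1.5] op 0.634
```

View pics/w18.png

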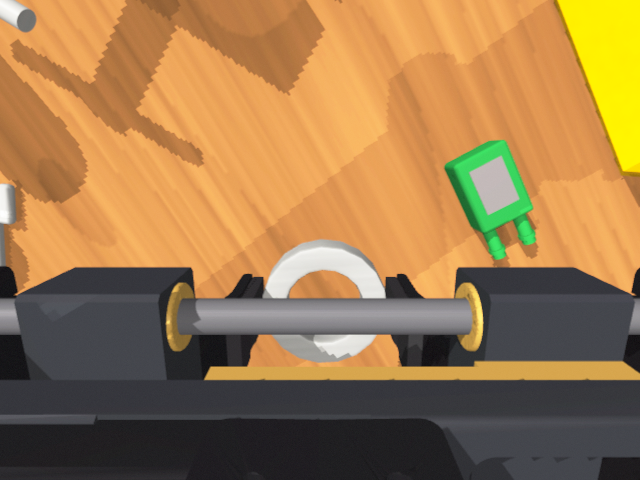

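The ring is held at 0.634, about 55 mm. Moving it to the peg.

Emit:
jog_arm:
  rows:
    - {"dp":[-514,142,0],"turn":[0,0,8],"grip":0.3}
    - {"dp":[-514,142,0],"turn":[0,0,16],"grip":0.3}
    - {"dp":[-514,142,0],"turn":[0,0,24],"grip":0.3}
    - {"dp":[-514,142,0],"turn":[0,0,32],"grip":0.3}
    - {"dp":[-514,142,0],"turn":[0,0,40],"grip":0.3}
    - {"dp":[-514,142,0],"turn":[0,0,46.5],"grip":0.3}
    - {"dp":[-514,142,0],"turn":[0,0,46.5],"grip":0.3}
    - {"dp":[-514,142,0],"turn":[0,0,46.5],"grip":0.3}
    - {"dp":[-514,142,0],"turn":[0,0,46.5],"grip":0.3}
    - {"dp":[-514,142,0],"turn":[0,0,46.5],"grip":0.3}

```text
time_s: 29.45
position: [0.4518, -0.1822, 0.1135]
tcp_rot: [[0.972, 0.233, -0.005], [0.233, -0.972, 0.003], [-0.004, -0.004, -1.0]]
force: [1.0, -0.2, -1.9]
opening: 0.627
```

```bash
python3 - <<'E'
from h import *
go(.447,-.2137,.115,13.5)
E
```

```text
pos [ 0.4518 -0.1822  0.1135] yaw 13.47 tiltz [-0.0045  0.0034 -1.    ] dp [-12.   29.5  -1.5] turnz -0.03 q [-35.1  28.6 106.7   0.   45.   41.4] F [ 1.  -0.2 -1.9] op 0.627
```

Emit:
jog_arm:
  rows:
    - {"dp":[-11,25,0],"turn":[0,0,0],"grip":0.3}
    - {"dp":[-11,25,0],"turn":[0,0,0],"grip":0.3}
    - {"dp":[-11,25,0],"turn":[0,0,0],"grip":0.3}
    - {"dp":[-11,25,0],"turn":[0,0,0],"grip":0.3}
    - {"dp":[-11,25,0],"turn":[0,0,0],"grip":0.3}

```text
time_s: 29.95
position: [0.4491, -0.2067, 0.1152]
tcp_rot: [[0.972, 0.235, -0.002], [0.235, -0.972, 0.002], [-0.001, -0.002, -1.0]]
force: [-0.6, 0.9, -1.2]
opening: 0.629
```

```bash
python3 - <<'E'
from h import *
go(.447,-.2137,.115,13.5);cap('wrist','w19');cap('scene','s7'); crop('s7',45,165,255,330,3.6,'s7c')
E
```

```text
pos [ 0.4491 -0.2067  0.1152] yaw 13.59 tiltz [-0.0018  0.0016 -1.    ] dp [-3.7  6.3  0.2] turnz 0.09 q [-37.7  28.8 105.7   0.   45.6  38.7] F [-0.6  0.9 -1.2] op 0.629
```

View pics/w19.png

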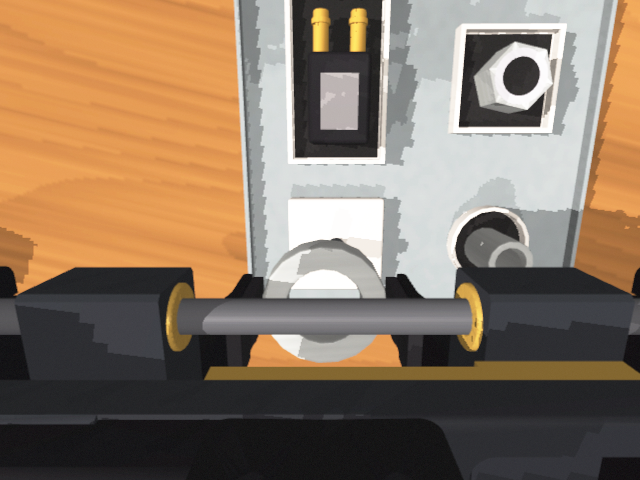

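View pics/s7c.png

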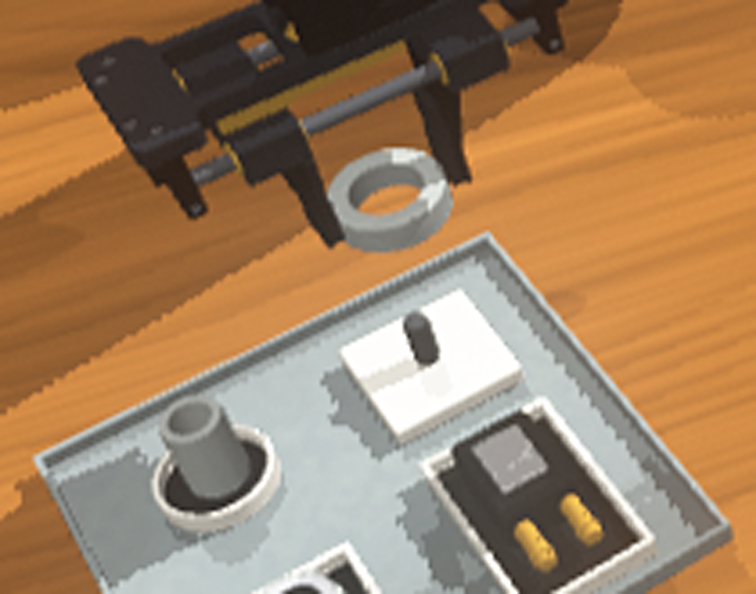

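```bash
python3 - <<'E'
from h import *
v=V('w19');print(v.atz(336,198,.016), .4455+.035*np.cos(.2356),-.2141+.035*np.sin(.2356))
E
```

```text
[ 0.48046149 -0.20681079  0.016     ] 0.47953310611739997 -0.20593007417403358
```

Emit:
jog_arm:
  rows:
    - {"dp":[-3,5,20],"turn":[0,0,0],"grip":0.3}
    - {"dp":[-3,5,40],"turn":[0,0,0],"grip":0.3}
    - {"dp":[-3,5,50],"turn":[0,0,0],"grip":0.3}
    - {"dp":[-3,5,50],"turn":[0,0,0],"grip":0.3}
    - {"dp":[-3,5,50],"turn":[0,0,0],"grip":0.3}
    - {"dp":[-3,5,50],"turn":[0,0,0],"grip":0.3}

```text
time_s: 30.65
position: [0.4484, -0.2143, 0.0666]
tcp_rot: [[0.972, 0.233, 0.001], [0.233, -0.972, -0.001], [0.001, 0.001, -1.0]]
force: [-0.7, -0.3, -2.1]
opening: 0.63
```

```bash
python3 - <<'E'
from h import *
go(.447,-.2137,.0127,13.5);cap('scene','s8'); crop('s8',100,205,230,310,6,'s8c')
E
```

```text
pos [ 0.4484 -0.2143  0.0666] yaw 13.5 tiltz [ 0.0013 -0.001  -1.    ] dp [-1.3 -1.  53.9] turnz 0.0 q [-38.4  34.  107.4   0.   38.6  38. ] F [-0.7 -0.3 -2.1] op 0.63
```

View pics/s8c.png

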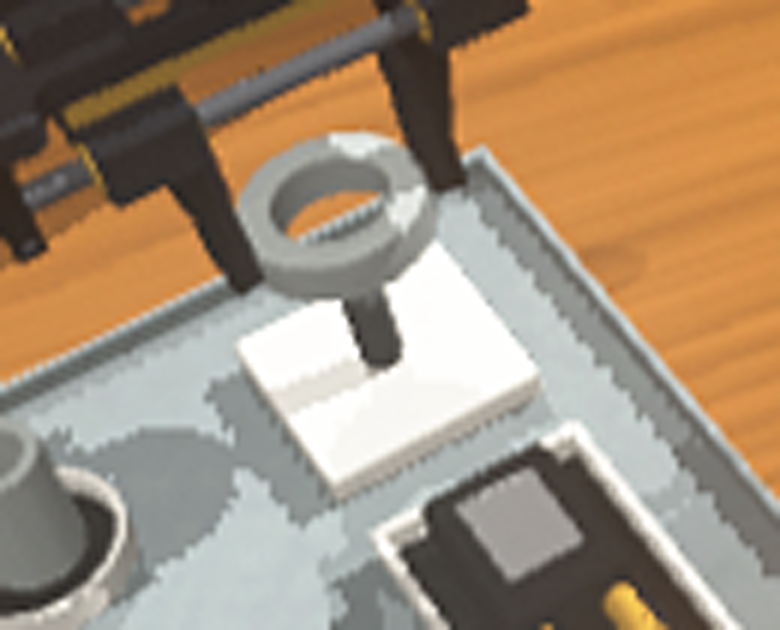

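Emit:
jog_arm:
  rows:
    - {"dp":[-1,-1,20],"turn":[0,0,0],"grip":0.3}
    - {"dp":[-1,-1,35],"turn":[0,0,0],"grip":0.3}
    - {"dp":[-1,-1,46],"turn":[0,0,0],"grip":0.3}
    - {"dp":[-1,-1,50],"turn":[0,0,0],"grip":0.3}
    - {"dp":[-1,-1,52],"turn":[0,0,0],"grip":0.3}
    - {"dp":[-1,-1,53],"turn":[0,0,0],"grip":0.3}
    - {"dp":[-1,-1,53],"turn":[0,0,0],"grip":0.3}
    - {"dp":[-1,-1,53],"turn":[0,0,0],"grip":0.3}

```text
time_s: 31.5
position: [0.4469, -0.2136, 0.0133]
tcp_rot: [[0.972, 0.233, 0.001], [0.233, -0.972, -0.001], [0.001, 0.001, -1.0]]
force: [-0.1, -0.4, -1.8]
opening: 0.635
```

Emit:
jog_arm:
  rows:
    - {"dp":[0,0,0],"turn":[0,0,0],"grip":0.3}
    - {"dp":[0,0,0],"turn":[0,0,0],"grip":0.3}

```text
time_s: 31.7
position: [0.4467, -0.2134, 0.0131]
tcp_rot: [[0.972, 0.233, 0.0], [0.233, -0.972, -0.0], [0.0, 0.0, -1.0]]
force: [0.9, 0.4, -1.9]
opening: 0.63
```

Within 0.5 mm of the block. Releasing, retreating upward and moving aside for a final look.

Emit:
jog_arm:
  rows:
    - {"dp":[0,0,0],"turn":[0,0,0],"grip":0.9}
    - {"dp":[0,0,0],"turn":[0,0,0],"grip":0.9}
    - {"dp":[0,0,0],"turn":[0,0,0],"grip":0.9}
    - {"dp":[0,0,0],"turn":[0,0,0],"grip":0.9}
    - {"dp":[0,0,0],"turn":[0,0,0],"grip":0.9}
    - {"dp":[0,0,-40],"turn":[0,0,0],"grip":1}
    - {"dp":[0,0,-90],"turn":[0,0,0],"grip":1}
    - {"dp":[0,0,-140],"turn":[0,0,0],"grip":1}
    - {"dp":[0,0,-190],"turn":[0,0,0],"grip":1}
    - {"dp":[0,0,-240],"turn":[0,0,0],"grip":1}

```text
time_s: 32.7
position: [0.446, -0.2129, 0.255]
tcp_rot: [[0.972, 0.233, -0.0], [0.233, -0.972, 0.0], [-0.0, -0.0, -1.0]]
force: [1.9, -0.6, -0.5]
opening: 0.998
```

Emit:
jog_arm:
  rows:
    - {"dp":[0,0,-30],"turn":[0,0,0],"grip":1}
    - {"dp":[0,0,-30],"turn":[0,0,0],"grip":1}
    - {"dp":[0,0,-30],"turn":[0,0,0],"grip":1}
    - {"dp":[0,0,-30],"turn":[0,0,0],"grip":1}
    - {"dp":[0,0,-30],"turn":[0,0,0],"grip":1}
    - {"dp":[0,0,-30],"turn":[0,0,0],"grip":1}

```text
time_s: 33.3
position: [0.4459, -0.2129, 0.2814]
tcp_rot: [[0.972, 0.233, -0.003], [0.233, -0.972, 0.002], [-0.002, -0.003, -1.0]]
force: [-0.9, -0.3, 0.1]
opening: 1.001
```

```bash
python3 - <<'E'
from h import *
cap('wrist','w20');cap('scene','s9'); crop('s9',45,225,255,400,3.6,'s9c'); go(.447,-.21,.3,13.5)
a=top('w20',.034,.38,.66,-.40,-.10,1300);b=top('w20',.016,.38,.66,-.40,-.10,1300); cv2.imwrite('pics/t20.png',np.hstack([a,b])[:,:,::-1])
# look-alike comparison
A=np.load('scene0.npz')['rgb'];B=np.load('s9.npz')['rgb']
for n,(u,v) in dict(single=(375,161),disc=(374,271)).items():
    T=A[v-18:v+18,u-20:u+20];r=cv2.matchTemplate(B[v-40:v+40,u-45:u+45],T,cv2.TM_CCOEFF_NORMED);_,m,_,l=cv2.minMaxLoc(r);print(n,m,l,'(25,22 = unmoved)')
E
```

```text
pos [ 0.4463 -0.2131  0.2819] yaw 13.47 tiltz [-0.0016  0.0014 -1.    ] dp [  1.4  -2.9 -18.1] turnz -0.03 q [-38.5  15.2  94.9   0.   70.   38. ] F [ 0.4  0.4 -0.2] op 1.0
single 0.9978923201560974 (25, 22) (25,22 = unmoved)
disc 0.9939447641372681 (25, 22) (25,22 = unmoved)
```

View pics/s9c.png

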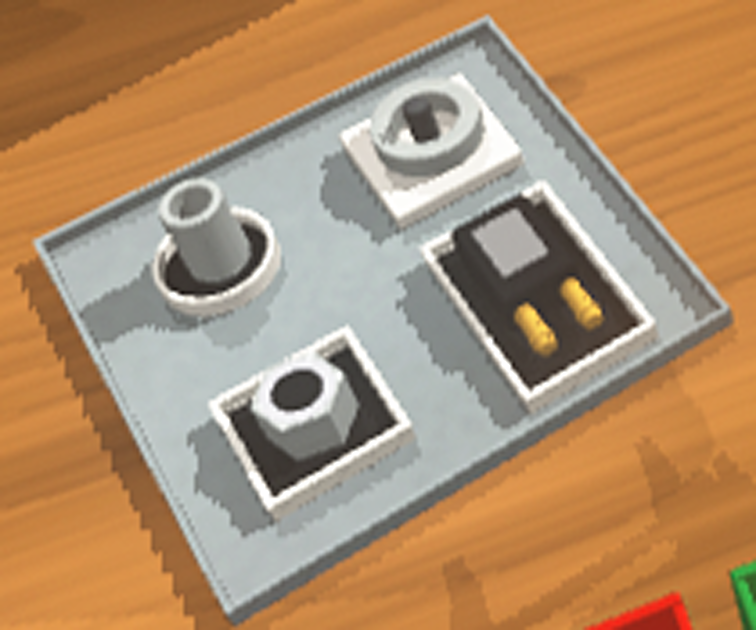

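View pics/t20.png

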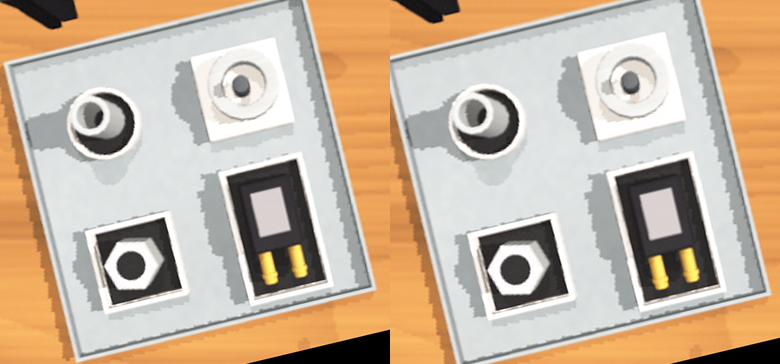

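View pics/s9.png

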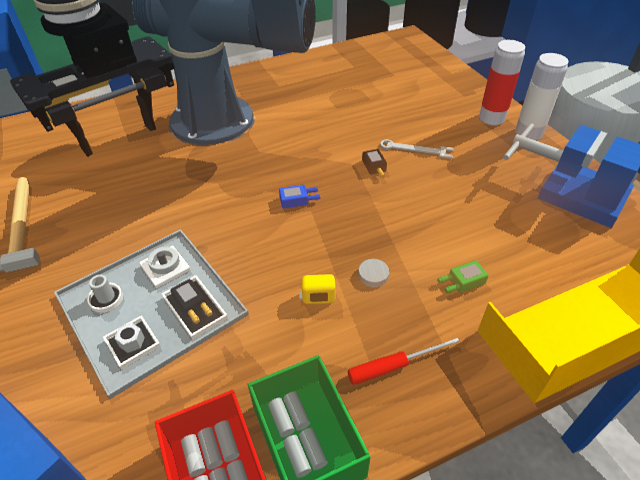

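All four parts are seated and both look-alikes match their start pictures. Handing in.

```bash
python3 - <<'E'
from h import *
bot.hand_in(); print(bot.read_state()['time_s'])
E
```

```text
the job is handed in; nothing more can be done
the job is handed in; nothing more can be done
```

All four kit parts are in the grey tray, and I handed the job in at about 33 s of the 115 s allowed. The twin sensor is in the oblong pocket, the nut in the square pocket, the sleeve upright in the round cup, and the ring over the peg, flat on its block.

**Last checks:** In the final wrist and scene pictures all four parts are flat or upright, and the tool's release positions put each within about 3 mm of its place's centre. I did not measure each part's final height separately. Template matching showed the single-nipple sensor and the solid disc at the same pixels as at the start (match 0.99 or better). Wrist forces at the end of each move never read above about 6 N.

**What disagreed:**
- **Missed first grasp:** My first try at the twin sensor closed empty just above it. Both fixed cameras showed the fingertips about 10 mm behind the reported TCP, whereas the text says 11 mm ahead. I lowered every grasp by about 20 mm, and all four parts then gripped at their expected widths. The miss did not move the sensor.
- **Settling:** At the end of moves the measured pose was often 2–5 mm off while it settled, so I re-read it and corrected before each descent.

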